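# Kit the passed turned parts, leave the rejects

### The job

Fill the blue kit tray with the four machined parts that passed inspection: stand each one upright in the middle of the bay whose floor pad has the same colour as the plastic plug in the part's top (green, yellow, black, white). The two look-alikes with red plugs are rejects: leave them standing where they are on the bench.

Things in the scene. Friction and masses are not known exactly. Their poses are not given: they have to be found in the camera images.
- bushing_green: Brass bushing: cylinder 30 mm in diameter from 8 to 60 mm height, above a foot flange 44 mm in diameter, 8 mm thick; on top a green plastic plug, 25 mm in diameter, 4 mm high. It has passed inspection. Stands upright on the bench, 64 mm tall in all, 0.14 to 0.45 kg; origin at the centre of its underside, z up along its axis.
- shaft_yellow: Bright steel stepped shaft: 28 mm in diameter from 16 to 60 mm height, above a foot 40 mm in diameter and 16 mm high; on its top a round yellow plastic plug, 25 mm in diameter, 4 mm high. It has passed inspection. Stands upright on the bench, 64 mm tall in all, 0.14 to 0.45 kg; origin at the centre of its underside, z up along its axis.
- collar_black: Aluminium cylinder 39 mm in diameter and 60 mm high with four thin flush dark rings round it; on its top a round black plastic plug, 25 mm in diameter, 4 mm high. It has passed inspection. Stands upright on the bench, 64 mm tall in all, 0.14 to 0.45 kg; origin at the centre of its underside, z up along its axis.
- hex_white: Dark steel hexagonal spacer, 32 mm across flats, 37 mm across corners, 60 mm high; upright flats face its own +y and -y and every 60 degrees from there; on top a round white plastic plug, 25 mm in diameter, 4 mm high. It has passed inspection. Stands upright on the bench, 64 mm tall in all, 0.14 to 0.45 kg; origin at the centre of its underside, z up along its axis.
- bushing_red: Brass bushing: cylinder 30 mm in diameter from 8 to 60 mm height, above a foot flange 44 mm in diameter, 8 mm thick; on top a red plastic plug, 25 mm in diameter, 4 mm high. A reject: leave it where it stands. Stands upright on the bench, 64 mm tall in all, 0.14 to 0.45 kg; origin at the centre of its underside, z up along its axis.
- hex_red: Dark steel hexagonal spacer, 32 mm across flats, 37 mm across corners, 60 mm high; upright flats face its own +y and -y and every 60 degrees from there; on top a round red plastic plug, 25 mm in diameter, 4 mm high. A reject: leave it where it stands. Stands upright on the bench, 64 mm tall in all, 0.14 to 0.45 kg; origin at the centre of its underside, z up along its axis.
- pad_green: Green square pad, 70 x 70 x 4 mm, in the middle of one bay (94 x 94 mm inside) of the fixed blue kit tray; origin at the centre of its underside, 4 mm above the bench; z up, x and y along its edges and the tray's. The tray is 200 x 200 mm, 2 x 2 bays 97.5 mm apart, outer walls up to 30 mm and partitions up to 20 mm above the bench. Which bay has which pad varies.
- pad_yellow: Yellow square pad, 70 x 70 x 4 mm, in the middle of one bay (94 x 94 mm inside) of the fixed blue kit tray; origin at the centre of its underside, 4 mm above the bench; z up, x and y along its edges and the tray's. The tray is 200 x 200 mm, 2 x 2 bays 97.5 mm apart, outer walls up to 30 mm and partitions up to 20 mm above the bench. Which bay has which pad varies.
- pad_black: Black square pad, 70 x 70 x 4 mm, in the middle of one bay (94 x 94 mm inside) of the fixed blue kit tray; origin at the centre of its underside, 4 mm above the bench; z up, x and y along its edges and the tray's. The tray is 200 x 200 mm, 2 x 2 bays 97.5 mm apart, outer walls up to 30 mm and partitions up to 20 mm above the bench. Which bay has which pad varies.
- pad_white: White square pad, 70 x 70 x 4 mm, in the middle of one bay (94 x 94 mm inside) of the fixed blue kit tray; origin at the centre of its underside, 4 mm above the bench; z up, x and y along its edges and the tray's. The tray is 200 x 200 mm, 2 x 2 bays 97.5 mm apart, outer walls up to 30 mm and partitions up to 20 mm above the bench. Which bay has which pad varies.
There are look-alikes about, which are no part of the job. There is more than one size of the pad_black; the job needs the larger.

How it is judged (in metres and radians):
At the end, for the whole second after the job is handed in: Each passed part stands on the pad of its plug's colour, upright within 0.1 rad, axis within 15 mm of the pad's centre, underside 0 to 8 mm above the pad's origin, released and at rest; both red-plugged rejects stand upright within 20 mm of where they were (horizontal distance between bushing_green and pad_green below 0.015 m and z of bushing_green in the frame of pad_green between 0 and 0.008 m and angle between each of bushing_green, shaft_yellow, collar_black, hex_white, bushing_red, hex_red's own z axis and vertical below 0.1 rad and linear speed of each of bushing_green, shaft_yellow, collar_black, hex_white below 0.02 m/s and horizontal distance between shaft_yellow and pad_yellow below 0.015 m and z of shaft_yellow in the frame of pad_yellow between 0 and 0.008 m and horizontal distance between collar_black and pad_black below 0.015 m and z of collar_black in the frame of pad_black between 0 and 0.008 m and horizontal distance between hex_white and pad_white below 0.015 m and z of hex_white in the frame of pad_white between 0 and 0.008 m and distance of each of bushing_red, hex_red from where it was at the start of the episode below 0.02 m); the robot touches nothing.
It fails at once if the rejected part bushing_red is shifted by more than 20 mm or tipped over (distance of bushing_red from where it was at the start of the episode above 0.02 m or angle between bushing_red's own z axis and vertical above 0.3 rad).
It fails at once if the rejected part hex_red is shifted by more than 20 mm or tipped over (distance of hex_red from where it was at the start of the episode above 0.02 m or angle between hex_red's own z axis and vertical above 0.3 rad).
It also fails if it takes over 115 s, if anything falls off the work surface, if the arm or the gripper's body presses on something with over 40 N, if the wrist force passes 120 N, or if a joint passes its speed limit or range.

### The arm

A 6-joint arm with a two-finger parallel gripper is mounted at the origin on the work surface. World frame = base frame: x ahead of the robot, y to its left, z up, the work surface at z = 0. Lengths are in m, angles in degrees, forces in N, time in s.
With the tool pointing down it reaches from about 0.3 to 0.75 m from the base axis. Payload 8.5 kg.
Tool frame: the origin (TCP) lies midway between the tips of the shut fingers; the grasp point (between the pads) lies 19 mm behind it; y points along the fingers, z is the direction in which the jaws open and shut, and the axes are right-handed (so a half turn about y gives the same grasp; the last joint's range is limited). The gripper opens to 85 mm and grips with 20 to 120 N. Pads are 22 mm wide; open, the fingers measure 114 mm over their backs; the gripper's body (76 mm by 85 mm) begins 54 mm behind the grasp point. The pads swing forward as they close: fully open they stand 13 mm farther back than shut.
Start: joints at [-80.919, 21.807, 74.336, -0, 83.858, -12.336], TCP at [0.201, -0.512, 0.231] pointing down, gripper open.
Joint ranges: [-178.18, 178.18], [-50.72, 133.34], [12.68, 142.11], [-81.47, 261.47], [9.98, 163.14], [-165.26, 165.26]. Speed limits (degrees/s): [136.94, 136.94, 180, 180, 180, 180].

### API

Orientations are given as a 3x3 rotation matrix whose columns are the frame's x, y, z axes.
In Python, from rig import status, imaging, job gives the robot as it stands. The module is installed in compiled form; this text tells all that it offers.
- The arm moves only by the tool jog_arm, never from a script. Its argument "rows" is a list of rows, each an object of numbers: "hand": the opening, from 0 (shut) to 1 (fully open); "dx", "dy", "dz": the shift along the tool's x, y, z in cm; "ax", "ay", "az": the turn, a rotation vector about the tool's x, y, z in degrees. In form: [{"hand": .., "dx": .., "dy": .., "dz": .., "ax": .., "ay": .., "az": ..}, ...]. A call has exactly 5 rows; each row shifts and turns the commanded pose from where the row before left it, along the tool's axes as they then stand; what a row does not reach is not made up. A row lasts 1/12 s, in which the tool goes at most 41.7 mm and 7.16 degrees, less where a joint would pass 70% of its speed; a pose out of reach is approached as far as the arm can. A call is refused whole if a number of a shift passes 4.17 or a number of a turn 7.16, either way. A call with a gripper value outside its range is refused whole. The fingers move at their own pace and stop on an object; "newtons" is the grip in N (left out, the last holds). Time passes only in rows, so rows that do not move let the fingers close, or fill a call up. It gives the time, the measured TCP pose, the force and the opening at its end, in the units of the state.
- status.observe(): the state, without advancing time (a new reading comes with each control period).
- imaging.get_image(name): name is "side" or "top" or "wrist"; returns the picture (400x640x3 uint8, red, green, blue); there is no depth.
- imaging.camera_model(name): a dict with "K" (3x3 intrinsics, pixels), "position" and "rotation" of the camera in the world; the wrist camera has in their place "tool_from_camera" (4x4, takes a point from camera to tool coordinates, whose origin is the TCP and whose axes are the tool frame's). Camera axes: x right, y down, z forward; pixel columns grow to the right and rows downward; lengths in m; the calibration is good to about 2 mm. A picture is of the moment at which its call begins: read the wrist's pose just before it. camera_model takes no time and is no camera call.
- job.close_job(): hands the job in, once; it reports no verdict.
The state is a dict: "time_s": time; "q": joint angles; "qvel": joint speeds; "joint_efforts": joint torques, N m; "position": TCP position; "tool_rot": TCP orientation; "ft_force": force on the tool from outside, world axes, zero at the start; "wrist_torque": the same for the moment, N m; "grip_width": finger opening in m.
Only numpy, scipy, OpenCV 4.12 (cv2) and the standard library are available. Lean on these libraries where they do the work, as an engineer would, in place of code of your own. Each camera call takes 0.05 s, during which the arm holds its last target.

## Working session

There is one attempt and no reset: what is moved stays moved. The work goes in short steps, Python scripts to look and compute and a tool call to move; the robot and the scene stay as the last step left them, time stands still between calls to the robot, and variables do not carry over. Pictures are saved under pics/ and viewed, and the job is handed in when it is done.

Besides the shell and the picture viewer there is one more tool, called in YAML: its name, and indented under it one key for each argument. jog_arm: Moves the arm, as the interface text tells. Its arguments: {"type":"object","properties":{"rows":{"type":"array"},"newtons":{"type":"number"}},"required":["rows"]}

```bash
mkdir -p pics; python3 - <<'E'
from rig import status, imaging
import cv2,json
s=status.observe();print(s)
for n in("top","side","wrist"):
    cv2.imwrite(f"pics/{n}0.png",imaging.get_image(n)[:,:,::-1]);print(n,imaging.camera_model(n))
E
```

```text
{'time_s': 0.0, 'q': array([-8.09194866e+01,  2.18404716e+01,  7.43876048e+01,  7.68688473e-04,
        8.38580845e+01, -1.23352283e+01]), 'qvel': array([ 0.08426253,  0.05799632, -0.07140427,  0.02742787, -0.02415269,
       -0.09564626]), 'joint_efforts': array([-1.11669575e-03, -4.48457050e+01, -2.31281537e+01, -2.41410162e-04,
        4.74306406e-03,  3.25937822e-05]), 'position': array([ 0.20077854, -0.51170772,  0.23069986]), 'tool_rot': array([[-9.30956098e-01, -2.24159622e-04,  3.65131063e-01],
       [-3.65130979e-01,  1.48704957e-03, -9.30954970e-01],
       [-3.34285477e-04, -9.99998869e-01, -1.46622549e-03]]), 'ft_force': array([-0.28464149, -0.10290159, -0.27301479]), 'wrist_torque': array([-0.05085944,  0.00599681,  0.02317318]), 'grip_width': 0.08547482316547345}
top {'K': array([[405.33507873,   0.        , 324.9525011 ],
       [  0.        , 405.33507873, 200.67194815],
       [  0.        ,   0.        ,   1.        ]]), 'position': array([ 0.41933808, -0.03684598,  0.88714414]), 'rotation': array([[ 0.02210349, -0.98225334,  0.18625201],
       [-0.9997538 , -0.02
[... 281 characters left out ...]
0.56462498]), 'rotation': array([[-0.74605549, -0.35110192,  0.56579912],
       [-0.66582807,  0.40433188, -0.62704762],
       [-0.00861299, -0.84453725, -0.53542753]])}
wrist {'K': array([[281.24897068,   0.        , 313.90126684],
       [  0.        , 281.24897068, 202.6111542 ],
       [  0.        ,   0.        ,   1.        ]]), 'tool_from_camera': array([[ 6.74042125e-04,  9.53393172e-01,  3.01730019e-01,
        -7.62400782e-02],
       [-1.59579788e-04, -3.01729981e-01,  9.53393409e-01,
        -1.42600849e-01],
       [ 9.99999760e-01, -6.90777331e-04, -5.12364378e-05,
         1.69971837e-03],
       [ 0.00000000e+00,  0.00000000e+00,  0.00000000e+00,
         1.00000000e+00]])}
```

View pics/top0.png

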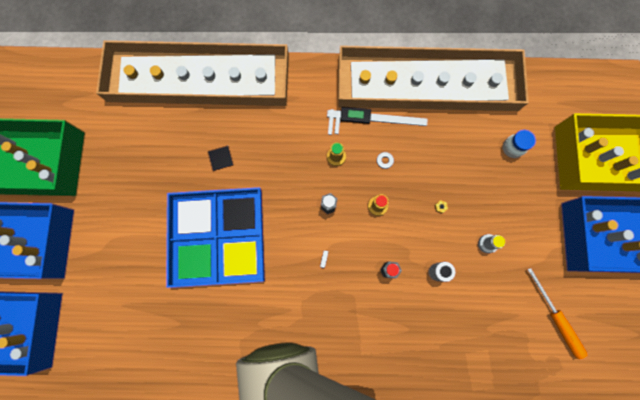

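View pics/side0.png

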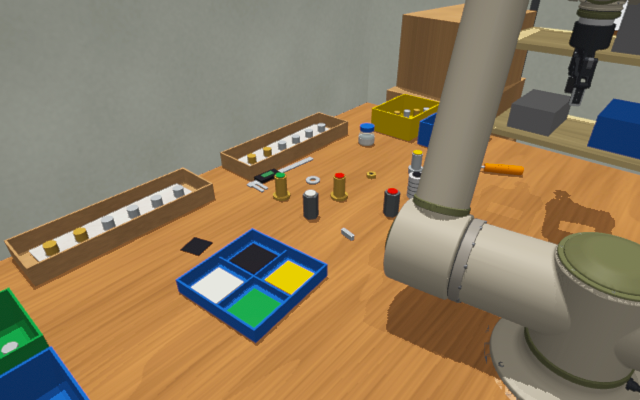

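View pics/wrist0.png

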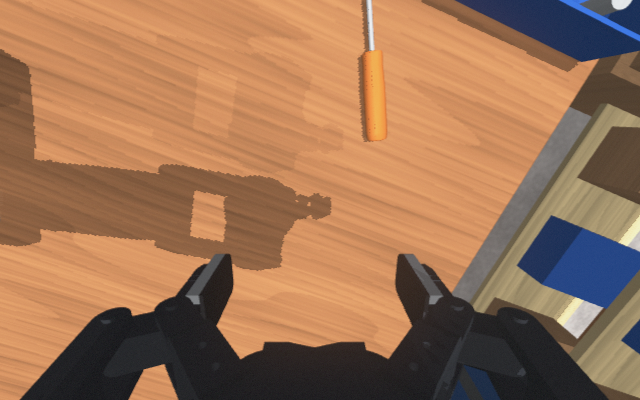

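The top view shows the plugs: green (336,149), white (329,202), red on the bushing (381,201), red on the hex (392,268), black (445,271) and yellow (498,242). The tray pads are white (194,216), black (239,214), green (194,261) and yellow (240,258). There are two black squares. The one at (220,158) lies loose on the bench and is smaller. The one at (239,214) is in the tray and is the pad meant. I'll enlarge to confirm.

```bash
python3 - <<'E'
import cv2
im=cv2.imread('pics/top0.png')
cv2.imwrite('pics/c1.png',cv2.resize(im[130:290,315:515],None,fx=4,fy=4,interpolation=cv2.INTER_CUBIC)[:600])
cv2.imwrite('pics/c2.png',cv2.resize(im[140:290,155:275],None,fx=4,fy=4,interpolation=cv2.INTER_CUBIC))
E
```

```text
(no output)
```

View pics/c1.png

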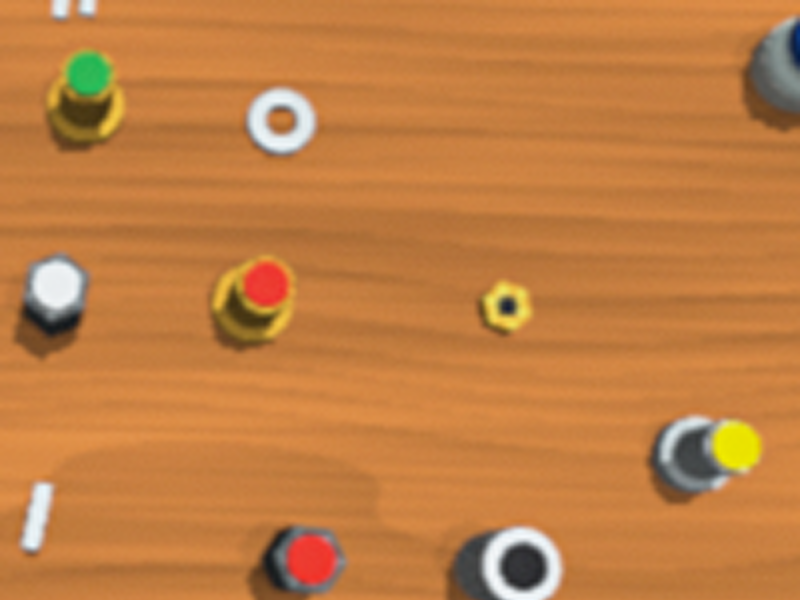

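View pics/c2.png

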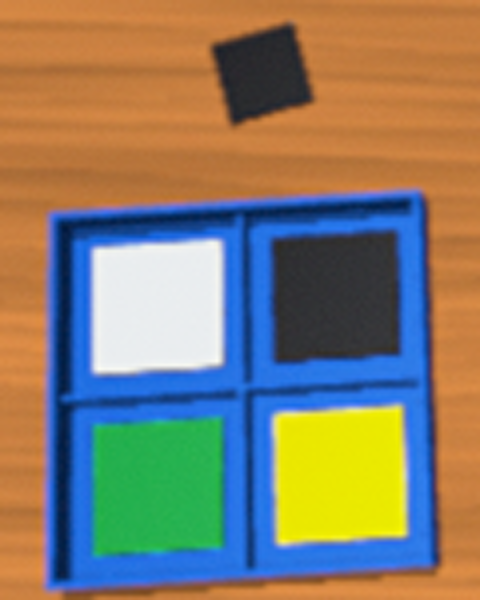

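```bash
cat > h.py <<'E'
import numpy as np,cv2
from rig import status,imaging
def back(n,uv,z,pose=None):
    m=imaging.camera_model(n);K=m["K"]
    if n=="wrist":
        T=m["tool_from_camera"];R0,p0=pose
        R=R0@T[:3,:3];p=R0@T[:3,3]+p0
    else: R,p=m["rotation"],m["position"]
    d=R@np.linalg.inv(K)@np.array([uv[0],uv[1],1.]);return p+d*(z-p[2])/d[2]
def proj(n,P,pose=None):
    m=imaging.camera_model(n);K=m["K"]
    if n=="wrist":
        T=m["tool_from_camera"];R0,p0=pose
        R=R0@T[:3,:3];p=R0@T[:3,3]+p0
    else: R,p=m["rotation"],m["position"]
    c=K@(R.T@(np.array(P)-p));return c[:2]/c[2]
E
python3 - <<'E'
from h import *
pl=dict(green=(336.9,148.1),white=(328.9,200.9),redb=(381.1,200.6),redh=(392.6,269.4),black=(445.4,271.4),yellow=(498.6,241.1))
for k,v in pl.items(): print(k,back("top",v,.064).round(4))
# pad corners in crop c2
c={'white':[(91,248),(222,240),(224,366),(92,375)],'black':[(273,239),(397,231),(399,356),(275,363)],'green':[(92,425),(222,417),(223,549),(94,556)],'yellow':[(274,412),(403,405),(406,537),(277,545)],'loose':[(213,45),(292,24),(312,100),(233,124)]}
for k,v in c.items():
    P=np.array([back("top",((x+.5)/4-.5+155,(y+.5)/4-.5+140),.0 if k=='loose' else .008) for x,y in v])
    e=np.roll(P,-1,0)-P
    print(k,P.mean(0).round(4),np.linalg.norm(e,axis=1).round(4),np.degrees(np.arctan2(e[:,1],e[:,0])).round(1))
E
```

```text
green [ 0.6893 -0.0578  0.064 ]
white [ 0.5751 -0.0432  0.064 ]
redb [ 0.5781 -0.1511  0.064 ]
redh [ 0.4383 -0.1736  0.064 ]
black [ 0.4367 -0.2792  0.064 ]
yellow [ 0.4998 -0.3893  0.064 ]
white [0.5447 0.2512 0.008 ] [0.0721 0.0699 0.0716 0.0704] [ -85.1 -174.8   95.2    5.6]
black [0.5524 0.1537 0.008 ] [0.0684 0.0695 0.0674 0.0688] [ -84.9 -176.    94.5    4.9]
green [0.4476 0.2429 0.008 ] [0.0701 0.0703 0.0685 0.0697] [ -85.2 -175.3   94.3    6. ]
yellow [0.4561 0.1456 0.008 ] [0.0697 0.0705 0.0687 0.0709] [ -85.6 -175.6   94.8    5.2]
loose [0.6811 0.2051 0.    ] [0.0462 0.0469 0.0462 0.0485] [ -73.  -162.2  109.    17.8]
```

jog_arm:
  rows:
    - {"hand":1,"ay":7.13}
    - {"hand":1,"ay":7.13}
    - {"hand":1,"ay":7.13}
    - {"hand":1,"dx":-4,"dz":-1.5}
    - {"hand":1,"dx":-4,"dz":-1.5}
  newtons: 50

```text
invalid input at $.rows[0]: expected keys hand, dx, dy, dz, ax, ay, az
```

jog_arm:
  rows:
    - {"hand":0.8,"dx":-3,"dz":-2}
    - {"hand":0.8,"dx":-3,"dz":-2}
    - {"hand":0.8,"dx":-3,"dz":-2}
    - {"hand":0.8,"dx":-3,"dz":-2}
    - {"hand":0.8,"dx":-3,"dz":-1.3}

```text
invalid input at $.rows[0]: expected keys hand, dx, dy, dz, ax, ay, az
```

jog_arm:
  rows:
    - {"hand":0.8}
    - {"hand":0.8}
    - {"hand":0.8}
    - {"hand":0.8}
    - {"hand":0.8}

```text
invalid input at $.rows[0]: expected keys hand, dx, dy, dz, ax, ay, az
```

```bash
python3 - <<'E'
from h import *
s=status.observe();print({k:s[k] for k in('time_s','position','tool_rot','q','ft_force','grip_width')})
im=imaging.get_image("wrist")[:,:,::-1].copy();cv2.imwrite("pics/w1.png",im)
po=(s['tool_rot'],s['position'])
for n,p in dict(yellow=(.4998,-.3893,.064),black=(.4367,-.2792,.064)).items(): print(n,proj("wrist",p,po))
E
```

```text
{'time_s': 0.15, 'position': array([ 0.20079487, -0.5118036 ,  0.23084603]), 'tool_rot': array([[-9.30938871e-01, -2.10026850e-04,  3.65174991e-01],
       [-3.65174991e-01,  1.10952420e-03, -9.30938234e-01],
       [-2.09648465e-04, -9.99999362e-01, -1.10959576e-03]]), 'q': array([-8.09181281e+01,  2.18348205e+01,  7.43717704e+01, -1.85905277e-03,
        8.38580827e+01, -1.23362877e+01]), 'ft_force': array([0.07536026, 0.93680134, 0.40097342]), 'grip_width': 0.08499286817821791}
yellow [ 305.5074378  -216.41407547]
black [ 149.74900561 -183.79351574]
```

View pics/w1.png

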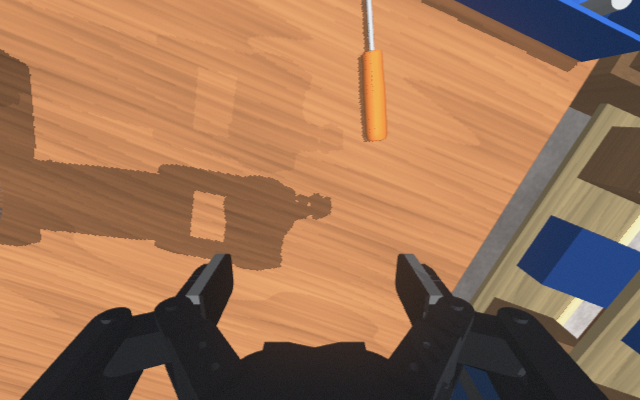

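All seven keys are needed in each row, so nothing moved. The picture is unchanged from the start.

jog_arm:
  rows:
    - {"hand":1,"dx":0,"dy":0,"dz":0,"ax":0,"ay":7.13,"az":0}
    - {"hand":1,"dx":0,"dy":0,"dz":0,"ax":0,"ay":7.13,"az":0}
    - {"hand":1,"dx":0,"dy":0,"dz":0,"ax":0,"ay":7.13,"az":0}
    - {"hand":1,"dx":-4,"dy":0,"dz":-1.5,"ax":0,"ay":0,"az":0}
    - {"hand":1,"dx":-4,"dy":0,"dz":-1.5,"ax":0,"ay":0,"az":0}
  newtons: 50

```text
time_s: 0.62
position: [0.2785, -0.483, 0.2311]
tool_rot: [[-1.0, -0.0, -0.004], [0.004, 0.0, -1.0], [0.0, -1.0, -0.0]]
ft_force: [0.9, -0.5, -0.5]
grip_width: 0.0852
```

jog_arm:
  rows:
    - {"hand":0.8,"dx":-3,"dy":0,"dz":-2,"ax":0,"ay":0,"az":0}
    - {"hand":0.8,"dx":-3,"dy":0,"dz":-2,"ax":0,"ay":0,"az":0}
    - {"hand":0.8,"dx":-3,"dy":0,"dz":-2,"ax":0,"ay":0,"az":0}
    - {"hand":0.8,"dx":-3,"dy":0,"dz":-2,"ax":0,"ay":0,"az":0}
    - {"hand":0.8,"dx":-3,"dy":0,"dz":-1.3,"ax":0,"ay":0,"az":0}

```text
time_s: 1.03
position: [0.4302, -0.3876, 0.2314]
tool_rot: [[-1.0, -0.0, 0.001], [-0.001, 0.001, -1.0], [0.0, -1.0, -0.001]]
ft_force: [0.3, -0.2, 1.1]
grip_width: 0.0684
```

jog_arm:
  rows:
    - {"hand":0.8,"dx":0,"dy":0,"dz":0,"ax":0,"ay":0,"az":0}
    - {"hand":0.8,"dx":0,"dy":0,"dz":0,"ax":0,"ay":0,"az":0}
    - {"hand":0.8,"dx":0,"dy":0,"dz":0,"ax":0,"ay":0,"az":0}
    - {"hand":0.8,"dx":0,"dy":0,"dz":0,"ax":0,"ay":0,"az":0}
    - {"hand":0.8,"dx":0,"dy":0,"dz":0,"ax":0,"ay":0,"az":0}

```text
time_s: 1.45
position: [0.4278, -0.3903, 0.2313]
tool_rot: [[-1.0, -0.0, -0.001], [0.001, 0.0, -1.0], [0.0, -1.0, -0.0]]
ft_force: [0.7, -0.1, 0.8]
grip_width: 0.0684
```

```bash
cat >> h.py <<'E'
def look(name,pts):
    s=status.observe();print({k:np.round(s[k],4) for k in('time_s','position','q','ft_force','grip_width')});print(np.round(s['tool_rot'],4).tolist())
    po=(s['tool_rot'],s['position'])
    im=imaging.get_image("wrist")[:,:,::-1].copy();cv2.imwrite(f"pics/{name}.png",im)
    for p in pts: print(p,proj("wrist",p,po).round(1))
    return po
E
python3 - <<'E'
from h import *
look("w2",[(.4998,-.3893,.064),(.4367,-.2792,.064)])
E
```

```text
{'time_s': np.float64(1.45), 'position': array([ 0.4278, -0.3903,  0.2313]), 'q': array([-5.40772e+01,  2.47716e+01,  6.95174e+01, -8.90000e-03,
        8.57207e+01,  3.59926e+01]), 'ft_force': array([ 0.6896, -0.1127,  0.8467]), 'grip_width': np.float64(0.0684)}
[[-1.0, -0.0002, -0.0012], [0.0012, 0.0, -1.0], [0.0002, -1.0, -0.0]]
(0.4998, -0.3893, 0.064) [311.  118.5]
(0.4367, -0.2792, 0.064) [213.3 177.3]
```

View pics/w2.png

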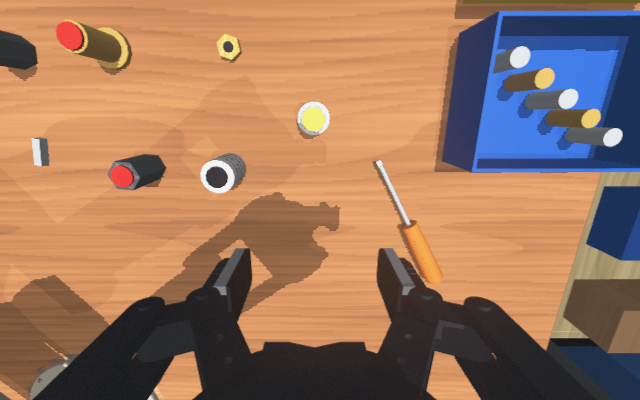

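The yellow plug is at (313,119), 2 px from the prediction, and the black plug at (217,178) agrees to within 4 px. I'll move over yellow and go down.

jog_arm:
  rows:
    - {"hand":0.8,"dx":-3.6,"dy":0,"dz":0.1,"ax":0,"ay":0,"az":0}
    - {"hand":0.8,"dx":-3.6,"dy":0,"dz":0,"ax":0,"ay":0,"az":0}
    - {"hand":0.8,"dx":0,"dy":3.5,"dz":0,"ax":0,"ay":0,"az":0}
    - {"hand":0.8,"dx":0,"dy":3.5,"dz":0,"ax":0,"ay":0,"az":0}
    - {"hand":0.8,"dx":0,"dy":3,"dz":0,"ax":0,"ay":0,"az":0}

```text
time_s: 1.92
position: [0.5005, -0.3907, 0.1293]
tool_rot: [[-1.0, -0.0, 0.0], [-0.0, 0.0, -1.0], [0.0, -1.0, -0.0]]
ft_force: [0.7, 0.3, -0.9]
grip_width: 0.0685
```

jog_arm:
  rows:
    - {"hand":0.8,"dx":0,"dy":3,"dz":0,"ax":0,"ay":0,"az":0}
    - {"hand":0.8,"dx":0,"dy":3,"dz":0,"ax":0,"ay":0,"az":0}
    - {"hand":0.8,"dx":0,"dy":2.5,"dz":0,"ax":0,"ay":0,"az":0}
    - {"hand":0.8,"dx":0,"dy":2.2,"dz":0,"ax":0,"ay":0,"az":0}
    - {"hand":0.8,"dx":0,"dy":0,"dz":0,"ax":0,"ay":0,"az":0}

```text
time_s: 2.33
position: [0.4987, -0.3895, 0.02]
tool_rot: [[-1.0, -0.005, -0.001], [0.001, 0.006, -1.0], [0.005, -1.0, -0.006]]
ft_force: [-0.3, 0.3, 0.2]
grip_width: 0.0683
```

```bash
python3 - <<'E'
from h import *
look("w3",[(.4998,-.3893,.064)])
E
```

```text
{'time_s': np.float64(2.3333), 'position': array([ 0.4987, -0.3895,  0.02  ]), 'q': array([-4.86939e+01,  4.19431e+01,  7.52878e+01, -4.00000e-04,
        6.32233e+01,  4.13497e+01]), 'ft_force': array([-0.2626,  0.3314,  0.1729]), 'grip_width': np.float64(0.0683)}
[[-1.0, -0.0052, -0.0008], [0.0007, 0.006, -1.0], [0.0052, -1.0, -0.0059]]
(0.4998, -0.3893, 0.064) [308.2 305.4]
```

View pics/w3.png

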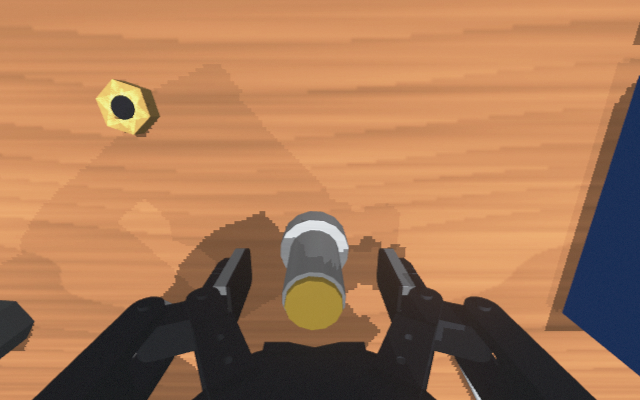

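The shaft is centred between the fingers, with its plug at (313,303). Closing.

jog_arm:
  rows:
    - {"hand":0.8,"dx":0,"dy":0,"dz":0,"ax":0,"ay":0,"az":0}
    - {"hand":0.2,"dx":0,"dy":0,"dz":0,"ax":0,"ay":0,"az":0}
    - {"hand":0.1,"dx":0,"dy":0,"dz":0,"ax":0,"ay":0,"az":0}
    - {"hand":0,"dx":0,"dy":0,"dz":0,"ax":0,"ay":0,"az":0}
    - {"hand":0,"dx":0,"dy":0,"dz":0,"ax":0,"ay":0,"az":0}
  newtons: 50

```text
time_s: 2.8
position: [0.5011, -0.3908, 0.0256]
tool_rot: [[-1.0, 0.001, 0.001], [-0.001, -0.001, -1.0], [-0.001, -1.0, 0.001]]
ft_force: [-0.5, 0.7, 5.0]
grip_width: 0.0265
```

jog_arm:
  rows:
    - {"hand":0,"dx":0,"dy":0,"dz":0,"ax":0,"ay":0,"az":0}
    - {"hand":0,"dx":0,"dy":0,"dz":0,"ax":0,"ay":0,"az":0}
    - {"hand":0,"dx":0,"dy":0,"dz":0,"ax":0,"ay":0,"az":0}
    - {"hand":0,"dx":0,"dy":0,"dz":0,"ax":0,"ay":0,"az":0}
    - {"hand":0,"dx":0,"dy":0,"dz":0,"ax":0,"ay":0,"az":0}

```text
time_s: 3.22
position: [0.5011, -0.3908, 0.0256]
tool_rot: [[-1.0, 0.001, 0.001], [-0.001, -0.001, -1.0], [-0.001, -1.0, 0.001]]
ft_force: [-0.6, 1.8, 5.3]
grip_width: 0.0264
```

jog_arm:
  rows:
    - {"hand":0,"dx":0,"dy":-2,"dz":0,"ax":0,"ay":0,"az":0}
    - {"hand":0,"dx":0,"dy":-3,"dz":0,"ax":0,"ay":0,"az":0}
    - {"hand":0,"dx":0,"dy":-3.5,"dz":0,"ax":0,"ay":0,"az":0}
    - {"hand":0,"dx":0,"dy":-2.5,"dz":-1.5,"ax":0,"ay":0,"az":0}
    - {"hand":0,"dx":0,"dy":-1,"dz":-2.5,"ax":0,"ay":0,"az":0}

```text
time_s: 3.63
position: [0.5014, -0.3528, 0.1482]
tool_rot: [[-1.0, 0.005, -0.002], [0.002, -0.005, -1.0], [-0.005, -1.0, 0.005]]
ft_force: [1.2, 0.3, -2.7]
grip_width: 0.0264
```

jog_arm:
  rows:
    - {"hand":0,"dx":0.5,"dy":0,"dz":-3.5,"ax":0,"ay":0,"az":0}
    - {"hand":0,"dx":0.5,"dy":0,"dz":-3.5,"ax":0,"ay":0,"az":0}
    - {"hand":0,"dx":0.5,"dy":0,"dz":-3.5,"ax":0,"ay":0,"az":0}
    - {"hand":0,"dx":0.5,"dy":0,"dz":-3.5,"ax":0,"ay":0,"az":0}
    - {"hand":0,"dx":0.5,"dy":0,"dz":-3.5,"ax":0,"ay":0,"az":0}

```text
time_s: 4.05
position: [0.4749, -0.1739, 0.1443]
tool_rot: [[-1.0, -0.0, 0.0], [-0.0, 0.0, -1.0], [0.0, -1.0, -0.0]]
ft_force: [0.4, 0.1, -1.8]
grip_width: 0.0261
```

jog_arm:
  rows:
    - {"hand":0,"dx":0.5,"dy":0,"dz":-3.5,"ax":0,"ay":0,"az":0}
    - {"hand":0,"dx":0.5,"dy":0,"dz":-3.5,"ax":0,"ay":0,"az":0}
    - {"hand":0,"dx":0.5,"dy":0,"dz":-3.5,"ax":0,"ay":0,"az":0}
    - {"hand":0,"dx":0.5,"dy":0,"dz":-3.5,"ax":0,"ay":0,"az":0}
    - {"hand":0,"dx":0,"dy":0,"dz":-3.5,"ax":0,"ay":0,"az":0}

```text
time_s: 4.47
position: [0.4543, 0.0011, 0.1444]
tool_rot: [[-1.0, -0.001, 0.0], [-0.0, 0.0, -1.0], [0.001, -1.0, -0.0]]
ft_force: [1.4, -0.1, -3.4]
grip_width: 0.0263
```

jog_arm:
  rows:
    - {"hand":0,"dx":0,"dy":0,"dz":-3.5,"ax":0,"ay":0,"az":0}
    - {"hand":0,"dx":0,"dy":0,"dz":-3,"ax":0,"ay":0,"az":0}
    - {"hand":0,"dx":0,"dy":0,"dz":-2.6,"ax":0,"ay":0,"az":0}
    - {"hand":0,"dx":0,"dy":0,"dz":-2,"ax":0,"ay":0,"az":0}
    - {"hand":0,"dx":0,"dy":0,"dz":0,"ax":0,"ay":0,"az":0}

```text
time_s: 4.88
position: [0.4549, 0.1134, 0.1444]
tool_rot: [[-1.0, -0.0, 0.004], [-0.004, 0.001, -1.0], [0.0, -1.0, -0.001]]
ft_force: [-0.6, 0.1, -3.0]
grip_width: 0.0261
```

jog_arm:
  rows:
    - {"hand":0,"dx":0,"dy":0,"dz":0,"ax":0,"ay":0,"az":0}
    - {"hand":0,"dx":0,"dy":0,"dz":0,"ax":0,"ay":0,"az":0}
    - {"hand":0,"dx":0,"dy":0,"dz":0,"ax":0,"ay":0,"az":0}
    - {"hand":0,"dx":0,"dy":0,"dz":0,"ax":0,"ay":0,"az":0}
    - {"hand":0,"dx":0,"dy":0,"dz":0,"ax":0,"ay":0,"az":0}

```text
time_s: 5.3
position: [0.4557, 0.1097, 0.1444]
tool_rot: [[-1.0, 0.0, -0.001], [0.001, -0.0, -1.0], [-0.0, -1.0, 0.0]]
ft_force: [-0.5, -0.1, -3.3]
grip_width: 0.026
```

```bash
python3 - <<'E'
from h import *
look("w4",[(.4561,.1456,.008),(.5524,.1537,.008),(.4476,.2429,.008)])
cv2.imwrite("pics/s4.png",imaging.get_image("side")[:,:,::-1])
E
```

```text
{'time_s': np.float64(5.3), 'position': array([0.4557, 0.1097, 0.1444]), 'q': array([-9.78100e-01,  1.89725e+01,  9.49020e+01, -2.90000e-03,
        6.61247e+01,  8.90632e+01]), 'ft_force': array([-0.5474, -0.1301, -3.3039]), 'grip_width': np.float64(0.026)}
[[-1.0, 0.0, -0.0007], [0.0007, -0.0, -1.0], [-0.0, -1.0, 0.0]]
(0.4561, 0.1456, 0.008) [277.1 191.7]
(0.5524, 0.1537, 0.008) [264.1  91.2]
(0.4476, 0.2429, 0.008) [183.6 199.8]
```

View pics/w4.png

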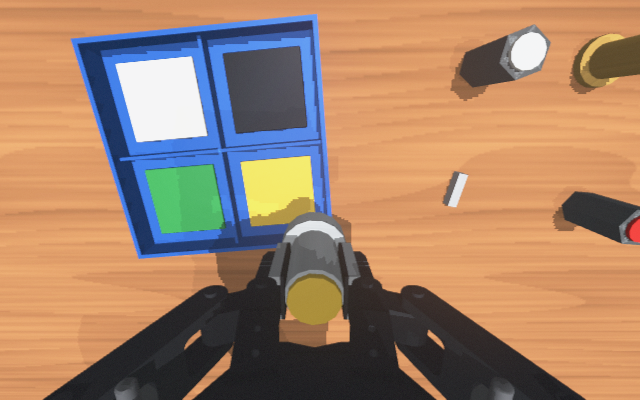

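View pics/s4.png

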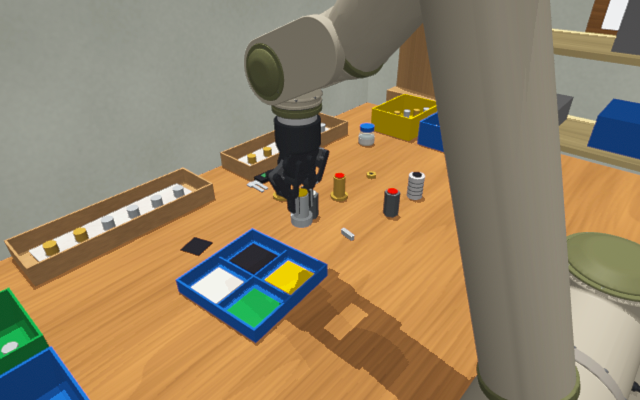

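Part is held upright. The pads appear at yellow (279,191), black (265,90) and green (187,198), all within 3 px of prediction. Another 3.6 cm to go, then down.

jog_arm:
  rows:
    - {"hand":0,"dx":-0.1,"dy":0,"dz":-2,"ax":0,"ay":0,"az":0}
    - {"hand":0,"dx":0,"dy":0,"dz":-1.6,"ax":0,"ay":0,"az":0}
    - {"hand":0,"dx":0,"dy":2,"dz":0,"ax":0,"ay":0,"az":0}
    - {"hand":0,"dx":0,"dy":2.5,"dz":0,"ax":0,"ay":0,"az":0}
    - {"hand":0,"dx":0,"dy":2,"dz":0,"ax":0,"ay":0,"az":0}

```text
time_s: 5.82
position: [0.4564, 0.1465, 0.0783]
tool_rot: [[-1.0, 0.0, 0.001], [-0.001, -0.0, -1.0], [-0.0, -1.0, 0.0]]
ft_force: [0.3, -0.5, -3.1]
grip_width: 0.0264
```

jog_arm:
  rows:
    - {"hand":0,"dx":0,"dy":1.5,"dz":0,"ax":0,"ay":0,"az":0}
    - {"hand":0,"dx":0,"dy":1.2,"dz":0,"ax":0,"ay":0,"az":0}
    - {"hand":0,"dx":0,"dy":0.8,"dz":0,"ax":0,"ay":0,"az":0}
    - {"hand":0,"dx":0,"dy":0.6,"dz":0,"ax":0,"ay":0,"az":0}
    - {"hand":0,"dx":0,"dy":0.3,"dz":0,"ax":0,"ay":0,"az":0}

```text
time_s: 6.23
position: [0.4566, 0.1463, 0.0349]
tool_rot: [[-1.0, -0.0, 0.0], [-0.0, -0.0, -1.0], [0.0, -1.0, 0.0]]
ft_force: [0.0, 0.3, -2.8]
grip_width: 0.0263
```

jog_arm:
  rows:
    - {"hand":0,"dx":0,"dy":0,"dz":0,"ax":0,"ay":0,"az":0}
    - {"hand":0,"dx":0,"dy":0,"dz":0,"ax":0,"ay":0,"az":0}
    - {"hand":0,"dx":0,"dy":0,"dz":0,"ax":0,"ay":0,"az":0}
    - {"hand":0,"dx":0,"dy":0,"dz":0,"ax":0,"ay":0,"az":0}
    - {"hand":0,"dx":0,"dy":0,"dz":0,"ax":0,"ay":0,"az":0}

```text
time_s: 6.65
position: [0.4567, 0.1464, 0.0357]
tool_rot: [[-1.0, 0.001, 0.001], [-0.001, 0.0, -1.0], [-0.001, -1.0, -0.0]]
ft_force: [-0.5, -0.5, -2.4]
grip_width: 0.0263
```

```bash
python3 - <<'E'
from h import *
look("w5",[(.4561,.1456,.008)])
cv2.imwrite("pics/s5.png",imaging.get_image("side")[150:350,150:350,::-1].repeat(3,0).repeat(3,1))
E
```

```text
{'time_s': np.float64(6.65), 'position': array([0.4567, 0.1464, 0.0357]), 'q': array([  3.5937,  29.351 , 100.8359,   0.    ,  49.7698,  93.5619]), 'ft_force': array([-0.5072, -0.4635, -2.4456]), 'grip_width': np.float64(0.0263)}
[[-1.0, 0.0008, 0.0006], [-0.0006, 0.0, -1.0], [-0.0008, -1.0, -0.0]]
(0.4561, 0.1456, 0.008) [312.2 236.8]
```

View pics/s5.png

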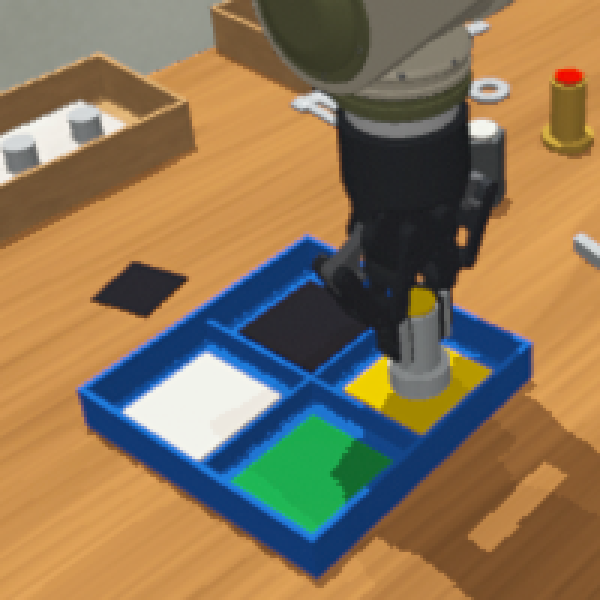

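View pics/w5.png

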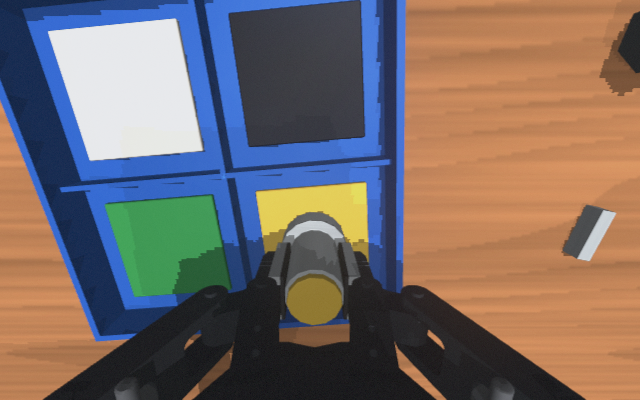

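The shaft is over the middle of the yellow pad and about 2 mm above it. I'll lower it and release.

jog_arm:
  rows:
    - {"hand":0,"dx":0,"dy":0.1,"dz":0,"ax":0,"ay":0,"az":0}
    - {"hand":0,"dx":0,"dy":0.1,"dz":0,"ax":0,"ay":0,"az":0}
    - {"hand":0,"dx":0,"dy":0,"dz":0,"ax":0,"ay":0,"az":0}
    - {"hand":0,"dx":0,"dy":0,"dz":0,"ax":0,"ay":0,"az":0}
    - {"hand":0,"dx":0,"dy":0,"dz":0,"ax":0,"ay":0,"az":0}

```text
time_s: 7.17
position: [0.4566, 0.1464, 0.0336]
tool_rot: [[-1.0, 0.0, 0.001], [-0.001, 0.0, -1.0], [-0.0, -1.0, -0.0]]
ft_force: [-0.8, 0.7, 4.5]
grip_width: 0.026
```

jog_arm:
  rows:
    - {"hand":0.4,"dx":0,"dy":0,"dz":0,"ax":0,"ay":0,"az":0}
    - {"hand":0.6,"dx":0,"dy":0,"dz":0,"ax":0,"ay":0,"az":0}
    - {"hand":0.65,"dx":0,"dy":0,"dz":0,"ax":0,"ay":0,"az":0}
    - {"hand":0.65,"dx":0,"dy":0,"dz":0,"ax":0,"ay":0,"az":0}
    - {"hand":0.65,"dx":0,"dy":0,"dz":0,"ax":0,"ay":0,"az":0}

```text
time_s: 7.58
position: [0.4566, 0.1464, 0.0333]
tool_rot: [[-1.0, -0.0, 0.0], [-0.0, -0.0, -1.0], [0.0, -1.0, 0.0]]
ft_force: [0.1, 0.0, -0.6]
grip_width: 0.0556
```

jog_arm:
  rows:
    - {"hand":0.65,"dx":0,"dy":-2,"dz":0,"ax":0,"ay":0,"az":0}
    - {"hand":0.65,"dx":0,"dy":-3.5,"dz":0,"ax":0,"ay":0,"az":0}
    - {"hand":0.65,"dx":0,"dy":-3.5,"dz":0,"ax":0,"ay":0,"az":0}
    - {"hand":0.8,"dx":0,"dy":-2.5,"dz":2,"ax":0,"ay":0,"az":0}
    - {"hand":0.8,"dx":0,"dy":0,"dz":3.5,"ax":0,"ay":0,"az":0}

```text
time_s: 8.0
position: [0.4585, 0.0925, 0.1529]
tool_rot: [[-1.0, 0.009, 0.004], [-0.004, 0.0, -1.0], [-0.009, -1.0, -0.0]]
ft_force: [0.7, -0.2, -0.0]
grip_width: 0.0684
```

jog_arm:
  rows:
    - {"hand":0.8,"dx":0.4,"dy":0,"dz":3.5,"ax":0,"ay":0,"az":0}
    - {"hand":0.8,"dx":0.4,"dy":0,"dz":3.5,"ax":0,"ay":0,"az":0}
    - {"hand":0.8,"dx":0.4,"dy":0,"dz":3.5,"ax":0,"ay":0,"az":0}
    - {"hand":0.8,"dx":0.4,"dy":0,"dz":3.5,"ax":0,"ay":0,"az":0}
    - {"hand":0.8,"dx":0.4,"dy":0,"dz":3.5,"ax":0,"ay":0,"az":0}

```text
time_s: 8.42
position: [0.4361, -0.0852, 0.1484]
tool_rot: [[-1.0, 0.0, 0.001], [-0.001, -0.0, -1.0], [-0.0, -1.0, 0.0]]
ft_force: [-0.0, 0.9, 0.1]
grip_width: 0.0684
```

jog_arm:
  rows:
    - {"hand":0.8,"dx":0,"dy":0,"dz":3.5,"ax":0,"ay":0,"az":0}
    - {"hand":0.8,"dx":0,"dy":0,"dz":3.5,"ax":0,"ay":0,"az":0}
    - {"hand":0.8,"dx":0,"dy":0,"dz":3.5,"ax":0,"ay":0,"az":0}
    - {"hand":0.8,"dx":0,"dy":0,"dz":3.5,"ax":0,"ay":0,"az":0}
    - {"hand":0.8,"dx":0,"dy":0,"dz":3.5,"ax":0,"ay":0,"az":0}

```text
time_s: 8.83
position: [0.4363, -0.2604, 0.1483]
tool_rot: [[-1.0, -0.0, 0.0], [-0.0, 0.0, -1.0], [0.0, -1.0, -0.0]]
ft_force: [0.3, 0.4, -0.7]
grip_width: 0.0681
```

jog_arm:
  rows:
    - {"hand":0.8,"dx":0,"dy":0,"dz":2.0,"ax":0,"ay":0,"az":0}
    - {"hand":0.8,"dx":0,"dy":0,"dz":0,"ax":0,"ay":0,"az":0}
    - {"hand":0.8,"dx":0,"dy":0,"dz":0,"ax":0,"ay":0,"az":0}
    - {"hand":0.8,"dx":0,"dy":0,"dz":0,"ax":0,"ay":0,"az":0}
    - {"hand":0.8,"dx":0,"dy":0,"dz":0,"ax":0,"ay":0,"az":0}

```text
time_s: 9.25
position: [0.4368, -0.2775, 0.1484]
tool_rot: [[-1.0, -0.0, 0.002], [-0.002, 0.0, -1.0], [0.0, -1.0, -0.0]]
ft_force: [0.1, -0.1, -0.6]
grip_width: 0.0682
```

```bash
python3 - <<'E'
from h import *
look("w6",[(.4367,-.2792,.064),(.4383,-.1736,.064)])
cv2.imwrite("pics/t6.png",imaging.get_image("top")[130:290,155:275,::-1].repeat(3,0).repeat(3,1))
E
```

```text
{'time_s': np.float64(9.25), 'position': array([ 0.4368, -0.2775,  0.1484]), 'q': array([-4.55594e+01,  2.31029e+01,  8.71906e+01,  7.60000e-03,
        6.97337e+01,  4.43472e+01]), 'ft_force': array([ 0.1123, -0.1204, -0.6013]), 'grip_width': np.float64(0.0682)}
[[-1.0, -0.0002, 0.0016], [-0.0016, 0.0004, -1.0], [0.0002, -1.0, -0.0004]]
(0.4367, -0.2792, 0.064) [313.7 208.4]
(0.4383, -0.1736, 0.064) [189.5 206.5]
```

View pics/w6.png

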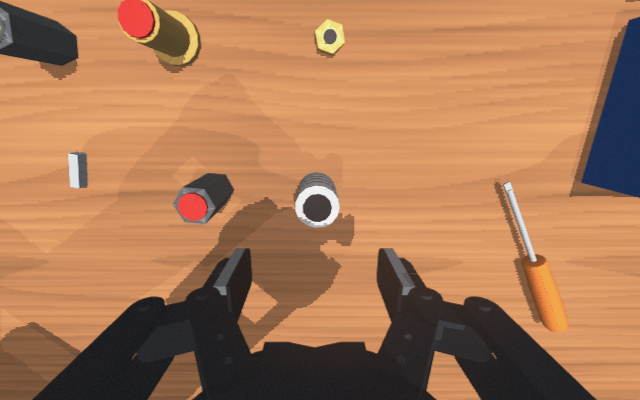

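View pics/t6.png

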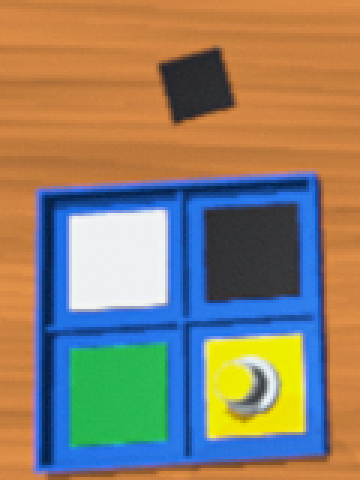

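The yellow shaft stands in the middle of its pad. The black plug is at (317,208), with the red-plugged hex to its left at (193,207). I'll correct by 0.35 cm and go down on black.

jog_arm:
  rows:
    - {"hand":0.8,"dx":0,"dy":0,"dz":0.35,"ax":0,"ay":0,"az":0}
    - {"hand":0.8,"dx":0,"dy":2,"dz":0,"ax":0,"ay":0,"az":0}
    - {"hand":0.8,"dx":0,"dy":3,"dz":0,"ax":0,"ay":0,"az":0}
    - {"hand":0.8,"dx":0,"dy":2.5,"dz":0,"ax":0,"ay":0,"az":0}
    - {"hand":0.8,"dx":0,"dy":2,"dz":0,"ax":0,"ay":0,"az":0}

```text
time_s: 9.77
position: [0.4365, -0.2816, 0.0518]
tool_rot: [[-1.0, -0.001, 0.001], [-0.001, 0.001, -1.0], [0.001, -1.0, -0.001]]
ft_force: [-0.5, 0.5, 1.1]
grip_width: 0.0685
```

jog_arm:
  rows:
    - {"hand":0.8,"dx":0,"dy":1.5,"dz":0,"ax":0,"ay":0,"az":0}
    - {"hand":0.8,"dx":0,"dy":1,"dz":0,"ax":0,"ay":0,"az":0}
    - {"hand":0.8,"dx":0,"dy":0.4,"dz":0,"ax":0,"ay":0,"az":0}
    - {"hand":0.8,"dx":0,"dy":0,"dz":0,"ax":0,"ay":0,"az":0}
    - {"hand":0.8,"dx":0,"dy":0,"dz":0,"ax":0,"ay":0,"az":0}

```text
time_s: 10.18
position: [0.4371, -0.2824, 0.025]
tool_rot: [[-1.0, 0.001, 0.001], [-0.001, -0.001, -1.0], [-0.001, -1.0, 0.001]]
ft_force: [-0.6, -0.7, -0.9]
grip_width: 0.0681
```

jog_arm:
  rows:
    - {"hand":0.3,"dx":0,"dy":0,"dz":0,"ax":0,"ay":0,"az":0}
    - {"hand":0.1,"dx":0,"dy":0,"dz":0,"ax":0,"ay":0,"az":0}
    - {"hand":0,"dx":0,"dy":0,"dz":0,"ax":0,"ay":0,"az":0}
    - {"hand":0,"dx":0,"dy":0,"dz":0,"ax":0,"ay":0,"az":0}
    - {"hand":0,"dx":0,"dy":0,"dz":0,"ax":0,"ay":0,"az":0}

```text
time_s: 10.6
position: [0.437, -0.2822, 0.0253]
tool_rot: [[-1.0, 0.001, 0.001], [-0.001, -0.001, -1.0], [-0.001, -1.0, 0.001]]
ft_force: [-0.4, 1.1, 5.5]
grip_width: 0.0384
```

```bash
python3 - <<'E'
from h import *
look("w7",[])
E
```

```text
{'time_s': np.float64(10.6), 'position': array([ 0.437 , -0.2822,  0.0253]), 'q': array([-4.59132e+01,  3.31183e+01,  9.48923e+01,  8.50000e-03,
        5.19161e+01,  4.40513e+01]), 'ft_force': array([-0.4103,  1.1208,  5.4553]), 'grip_width': np.float64(0.0384)}
[[-1.0, 0.001, 0.0005], [-0.0005, -0.0008, -1.0], [-0.001, -1.0, 0.0008]]
```

View pics/w7.png

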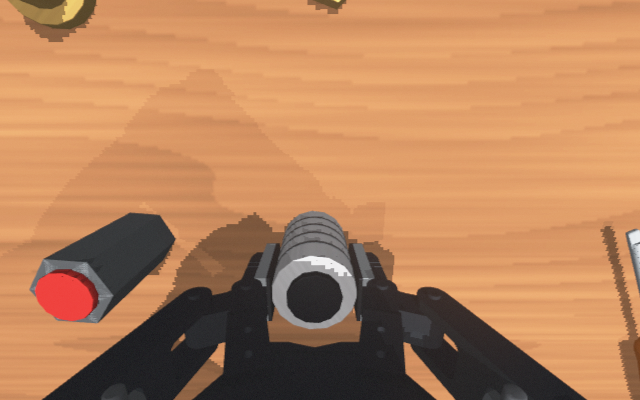

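Holding the collar, width 38.4 mm. I'll lift it and carry it to the black pad.

jog_arm:
  rows:
    - {"hand":0,"dx":0,"dy":-2,"dz":0,"ax":0,"ay":0,"az":0}
    - {"hand":0,"dx":0,"dy":-3.2,"dz":0,"ax":0,"ay":0,"az":0}
    - {"hand":0,"dx":0,"dy":-3.4,"dz":0,"ax":0,"ay":0,"az":0}
    - {"hand":0,"dx":0,"dy":-2.4,"dz":0,"ax":0,"ay":0,"az":0}
    - {"hand":0,"dx":-0.5,"dy":-1,"dz":-2,"ax":0,"ay":0,"az":0}

```text
time_s: 11.07
position: [0.4424, -0.2651, 0.1481]
tool_rot: [[-1.0, 0.005, -0.002], [0.002, -0.006, -1.0], [-0.005, -1.0, 0.006]]
ft_force: [1.2, 0.0, -2.1]
grip_width: 0.0381
```

jog_arm:
  rows:
    - {"hand":0,"dx":-1,"dy":0,"dz":-3.6,"ax":0,"ay":0,"az":0}
    - {"hand":0,"dx":-1,"dy":0,"dz":-3.6,"ax":0,"ay":0,"az":0}
    - {"hand":0,"dx":-1,"dy":0,"dz":-3.6,"ax":0,"ay":0,"az":0}
    - {"hand":0,"dx":-1,"dy":0,"dz":-3.6,"ax":0,"ay":0,"az":0}
    - {"hand":0,"dx":-1,"dy":0,"dz":-3.6,"ax":0,"ay":0,"az":0}

```text
time_s: 11.48
position: [0.4916, -0.0803, 0.1446]
tool_rot: [[-1.0, 0.0, 0.0], [-0.0, -0.0, -1.0], [-0.0, -1.0, 0.0]]
ft_force: [0.4, -0.3, -2.1]
grip_width: 0.0381
```

jog_arm:
  rows:
    - {"hand":0,"dx":-1,"dy":0,"dz":-3.6,"ax":0,"ay":0,"az":0}
    - {"hand":0,"dx":-1,"dy":0,"dz":-3.6,"ax":0,"ay":0,"az":0}
    - {"hand":0,"dx":-1,"dy":0,"dz":-3.6,"ax":0,"ay":0,"az":0}
    - {"hand":0,"dx":-1,"dy":0,"dz":-3.6,"ax":0,"ay":0,"az":0}
    - {"hand":0,"dx":-1,"dy":0,"dz":-3.6,"ax":0,"ay":0,"az":0}

```text
time_s: 11.9
position: [0.5415, 0.0999, 0.1446]
tool_rot: [[-1.0, 0.0, 0.001], [-0.001, -0.0, -1.0], [-0.0, -1.0, 0.0]]
ft_force: [0.2, -0.2, -2.2]
grip_width: 0.0382
```

jog_arm:
  rows:
    - {"hand":0,"dx":-1,"dy":0,"dz":-3.6,"ax":0,"ay":0,"az":0}
    - {"hand":0,"dx":0,"dy":0,"dz":-2,"ax":0,"ay":0,"az":0}
    - {"hand":0,"dx":0,"dy":0,"dz":0,"ax":0,"ay":0,"az":0}
    - {"hand":0,"dx":0,"dy":0,"dz":0,"ax":0,"ay":0,"az":0}
    - {"hand":0,"dx":0,"dy":0,"dz":0,"ax":0,"ay":0,"az":0}

```text
time_s: 12.32
position: [0.5513, 0.1534, 0.1443]
tool_rot: [[-1.0, -0.0, 0.0], [-0.0, -0.0, -1.0], [0.0, -1.0, 0.0]]
ft_force: [-0.6, -0.5, -2.5]
grip_width: 0.0379
```

```bash
python3 - <<'E'
from h import *
look("w8",[(.5524,.1537,.008),(.5447,.2512,.008),(.4561,.1456,.072)])
E
```

```text
{'time_s': np.float64(12.3167), 'position': array([0.5513, 0.1534, 0.1443]), 'q': array([ 3.71150e+00,  2.83249e+01,  7.86780e+01, -1.76000e-02,
        7.30178e+01,  9.36956e+01]), 'ft_force': array([-0.5558, -0.5088, -2.4835]), 'grip_width': np.float64(0.0379)}
[[-1.0, -0.0003, 0.0004], [-0.0004, -0.0003, -1.0], [0.0003, -1.0, 0.0003]]
(0.5524, 0.1537, 0.008) [311.7 191. ]
(0.5447, 0.2512, 0.008) [217.5 198.3]
(0.4561, 0.1456, 0.072) [320.4 311.3]
```

View pics/w8.png

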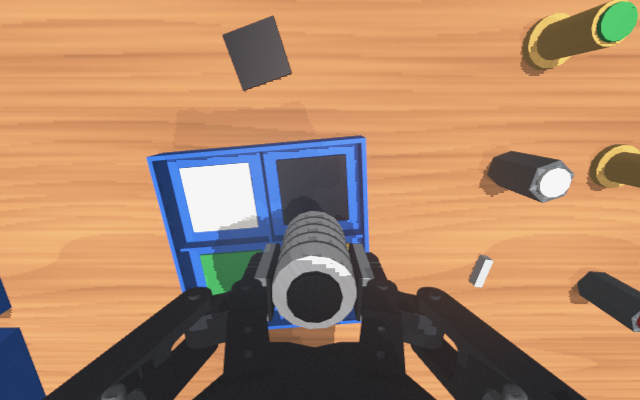

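The held collar lines up with the tray's black pad at (313,188), and the loose smaller square at (257,52) stays clear. Going down.

jog_arm:
  rows:
    - {"hand":0,"dx":-0.1,"dy":2,"dz":0,"ax":0,"ay":0,"az":0}
    - {"hand":0,"dx":0,"dy":2.5,"dz":0,"ax":0,"ay":0,"az":0}
    - {"hand":0,"dx":0,"dy":2.2,"dz":0,"ax":0,"ay":0,"az":0}
    - {"hand":0,"dx":0,"dy":1.6,"dz":0,"ax":0,"ay":0,"az":0}
    - {"hand":0,"dx":0,"dy":1.2,"dz":0,"ax":0,"ay":0,"az":0}

```text
time_s: 12.78
position: [0.5521, 0.1526, 0.0479]
tool_rot: [[-1.0, -0.002, -0.001], [0.001, -0.0, -1.0], [0.002, -1.0, 0.0]]
ft_force: [0.2, 0.0, -2.2]
grip_width: 0.0379
```

jog_arm:
  rows:
    - {"hand":0,"dx":0,"dy":0.8,"dz":0,"ax":0,"ay":0,"az":0}
    - {"hand":0,"dx":0,"dy":0.5,"dz":0,"ax":0,"ay":0,"az":0}
    - {"hand":0,"dx":0,"dy":0.1,"dz":0,"ax":0,"ay":0,"az":0}
    - {"hand":0,"dx":0,"dy":0.1,"dz":0,"ax":0,"ay":0,"az":0}
    - {"hand":0,"dx":0,"dy":0.05,"dz":0,"ax":0,"ay":0,"az":0}

```text
time_s: 13.2
position: [0.5529, 0.1538, 0.0345]
tool_rot: [[-1.0, 0.001, 0.0], [-0.0, 0.0, -1.0], [-0.001, -1.0, -0.0]]
ft_force: [0.3, -0.2, -2.0]
grip_width: 0.0379
```

jog_arm:
  rows:
    - {"hand":0,"dx":0,"dy":0,"dz":0,"ax":0,"ay":0,"az":0}
    - {"hand":0,"dx":0,"dy":0,"dz":0,"ax":0,"ay":0,"az":0}
    - {"hand":0,"dx":0,"dy":0,"dz":0,"ax":0,"ay":0,"az":0}
    - {"hand":0,"dx":0,"dy":0,"dz":0,"ax":0,"ay":0,"az":0}
    - {"hand":0,"dx":0,"dy":0,"dz":0,"ax":0,"ay":0,"az":0}

```text
time_s: 13.62
position: [0.5526, 0.154, 0.034]
tool_rot: [[-1.0, 0.0, 0.001], [-0.001, 0.0, -1.0], [-0.0, -1.0, -0.0]]
ft_force: [0.0, -0.1, -1.8]
grip_width: 0.038
```

jog_arm:
  rows:
    - {"hand":0,"dx":0,"dy":0.08,"dz":0,"ax":0,"ay":0,"az":0}
    - {"hand":0,"dx":0,"dy":0,"dz":0,"ax":0,"ay":0,"az":0}
    - {"hand":0,"dx":0,"dy":0,"dz":0,"ax":0,"ay":0,"az":0}
    - {"hand":0.5,"dx":0,"dy":0,"dz":0,"ax":0,"ay":0,"az":0}
    - {"hand":0.7,"dx":0,"dy":0,"dz":0,"ax":0,"ay":0,"az":0}

```text
time_s: 14.03
position: [0.5526, 0.1539, 0.0331]
tool_rot: [[-1.0, 0.0, 0.001], [-0.001, -0.0, -1.0], [-0.0, -1.0, 0.0]]
ft_force: [-0.1, -0.4, 0.5]
grip_width: 0.0537
```

jog_arm:
  rows:
    - {"hand":0.75,"dx":0,"dy":0,"dz":0,"ax":0,"ay":0,"az":0}
    - {"hand":0.75,"dx":0,"dy":0,"dz":0,"ax":0,"ay":0,"az":0}
    - {"hand":0.75,"dx":0,"dy":-2,"dz":0,"ax":0,"ay":0,"az":0}
    - {"hand":0.75,"dx":0,"dy":-3.5,"dz":0,"ax":0,"ay":0,"az":0}
    - {"hand":0.75,"dx":0,"dy":-3.5,"dz":0,"ax":0,"ay":0,"az":0}

```text
time_s: 14.45
position: [0.5519, 0.1538, 0.1234]
tool_rot: [[-1.0, -0.003, 0.0], [-0.0, -0.0, -1.0], [0.003, -1.0, 0.0]]
ft_force: [1.0, 0.2, 0.3]
grip_width: 0.064
```

jog_arm:
  rows:
    - {"hand":0.8,"dx":0,"dy":-2.5,"dz":1.5,"ax":0,"ay":0,"az":0}
    - {"hand":0.8,"dx":-0.7,"dy":-2,"dz":3.5,"ax":0,"ay":0,"az":0}
    - {"hand":0.8,"dx":-0.7,"dy":0,"dz":3.5,"ax":0,"ay":0,"az":0}
    - {"hand":0.8,"dx":-0.8,"dy":0,"dz":3.5,"ax":0,"ay":0,"az":0}
    - {"hand":0.8,"dx":0,"dy":0,"dz":3.5,"ax":0,"ay":0,"az":0}

```text
time_s: 14.87
position: [0.5754, -0.0028, 0.1684]
tool_rot: [[-1.0, 0.002, 0.001], [-0.001, -0.0, -1.0], [-0.002, -1.0, 0.0]]
ft_force: [0.6, 0.0, -0.3]
grip_width: 0.0683
```

jog_arm:
  rows:
    - {"hand":0.8,"dx":0,"dy":0,"dz":3,"ax":0,"ay":0,"az":0}
    - {"hand":0.8,"dx":0,"dy":0,"dz":1.3,"ax":0,"ay":0,"az":0}
    - {"hand":0.8,"dx":0,"dy":0,"dz":0,"ax":0,"ay":0,"az":0}
    - {"hand":0.8,"dx":0,"dy":0,"dz":0,"ax":0,"ay":0,"az":0}
    - {"hand":0.8,"dx":0,"dy":0,"dz":0,"ax":0,"ay":0,"az":0}

```text
time_s: 15.28
position: [0.5746, -0.0429, 0.168]
tool_rot: [[-1.0, -0.0, 0.001], [-0.001, 0.0, -1.0], [0.0, -1.0, -0.0]]
ft_force: [-1.0, 0.4, 0.9]
grip_width: 0.0684
```

```bash
python3 - <<'E'
from h import *
po=look("w9",[(.5751,-.0432,.064),(.5781,-.1511,.064)])
im=cv2.imread("pics/w9.png")
u,v=proj("wrist",(.5751,-.0432,.064),po).astype(int);print(u,v)
cv2.imwrite("pics/w9c.png",cv2.resize(im[v-50:v+50,u-50:u+50],None,fx=6,fy=6,interpolation=cv2.INTER_CUBIC))
E
```

```text
{'time_s': np.float64(15.2833), 'position': array([ 0.5746, -0.0429,  0.168 ]), 'q': array([-1.60427e+01,  2.73535e+01,  7.60712e+01,  2.16000e-02,
        7.65907e+01,  7.38699e+01]), 'ft_force': array([-0.9705,  0.3559,  0.866 ]), 'grip_width': np.float64(0.0684)}
[[-1.0, -0.0002, 0.0014], [-0.0014, 0.0004, -1.0], [0.0002, -1.0, -0.0004]]
(0.5751, -0.0432, 0.064) [312.2 200.9]
(0.5781, -0.1511, 0.064) [430.2 197.8]
312 200
```

View pics/w9.png

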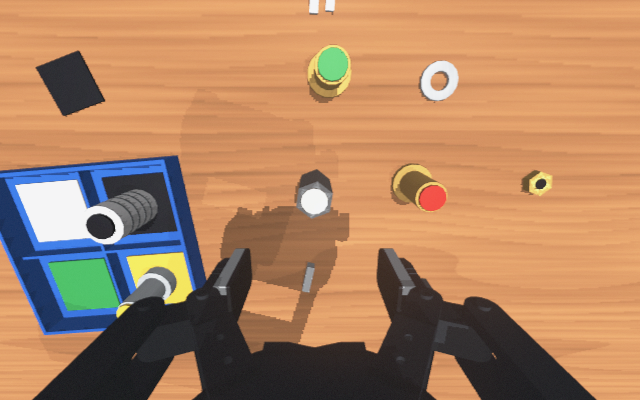

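View pics/w9c.png

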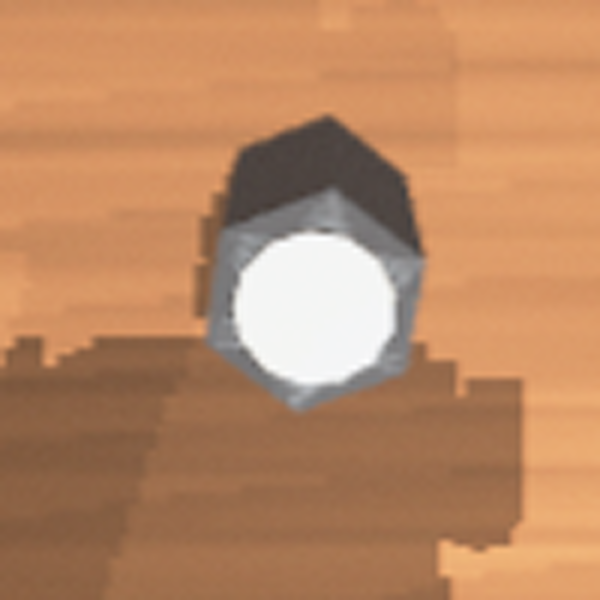

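The white plug is at (314,201) and the red bushing at (432,197). The hex corners in the crop are (334,188), (424,260), (404,372), (296,410), (208,345) and (226,228). I'll work out the yaw.

```bash
python3 - <<'E'
from h import *
s=status.observe();po=(s['tool_rot'],s['position'])
c=[(334,188),(424,260),(404,372),(296,410),(208,345),(226,228)]
P=np.array([back("wrist",(262+x/6-.4,150+y/6-.4),.06,po) for x,y in c])
print(P.mean(0)); e=np.roll(P,-1,0)-P
n=np.degrees(np.arctan2(e[:,1],e[:,0]));print(n.round(1),np.linalg.norm(e,axis=1).round(4))
w=np.exp(1j*np.radians(n)*6).mean();print("edge dir mod 60:",np.degrees(np.angle(w))/6)
print(back("wrist",(314.3,201.2),.064,po))
E
```

```text
[ 0.57486332 -0.0447736   0.06      ]
[-129.2  171.4  110.6   51.8   -9.3  -69.1] [0.018  0.0185 0.0182 0.0175 0.0192 0.0177]
edge dir mod 60: -8.95999476201621
[ 0.57482284 -0.04490691  0.064     ]
```

jog_arm:
  rows:
    - {"hand":0.8,"dx":0,"dy":0,"dz":0.2,"ax":0,"ay":4.5,"az":0}
    - {"hand":0.8,"dx":0,"dy":1,"dz":0,"ax":0,"ay":4.5,"az":0}
    - {"hand":0.8,"dx":0,"dy":3,"dz":0,"ax":0,"ay":0,"az":0}
    - {"hand":0.8,"dx":0,"dy":3.4,"dz":0,"ax":0,"ay":0,"az":0}
    - {"hand":0.8,"dx":0,"dy":3,"dz":0,"ax":0,"ay":0,"az":0}

```text
time_s: 15.75
position: [0.5745, -0.0445, 0.0628]
tool_rot: [[-0.988, 0.001, -0.154], [0.154, -0.0, -0.988], [-0.001, -1.0, -0.0]]
ft_force: [0.6, -0.3, -0.6]
grip_width: 0.0685
```

jog_arm:
  rows:
    - {"hand":0.8,"dx":0,"dy":2,"dz":0,"ax":0,"ay":0,"az":0}
    - {"hand":0.8,"dx":0,"dy":1.2,"dz":0,"ax":0,"ay":0,"az":0}
    - {"hand":0.8,"dx":0,"dy":0.7,"dz":0,"ax":0,"ay":0,"az":0}
    - {"hand":0.8,"dx":0,"dy":0,"dz":0,"ax":0,"ay":0,"az":0}
    - {"hand":0.8,"dx":0,"dy":0,"dz":0,"ax":0,"ay":0,"az":0}

```text
time_s: 16.17
position: [0.575, -0.0454, 0.0255]
tool_rot: [[-0.988, 0.001, -0.155], [0.155, -0.0, -0.988], [-0.001, -1.0, 0.0]]
ft_force: [0.4, 0.6, 0.1]
grip_width: 0.0683
```

jog_arm:
  rows:
    - {"hand":0.3,"dx":0,"dy":0,"dz":0,"ax":0,"ay":0,"az":0}
    - {"hand":0.1,"dx":0,"dy":0,"dz":0,"ax":0,"ay":0,"az":0}
    - {"hand":0,"dx":0,"dy":0,"dz":0,"ax":0,"ay":0,"az":0}
    - {"hand":0,"dx":0,"dy":0,"dz":0,"ax":0,"ay":0,"az":0}
    - {"hand":0,"dx":0,"dy":0,"dz":0,"ax":0,"ay":0,"az":0}

```text
time_s: 16.58
position: [0.5752, -0.0459, 0.0261]
tool_rot: [[-0.988, 0.002, -0.156], [0.156, -0.0, -0.988], [-0.002, -1.0, -0.0]]
ft_force: [-0.4, 2.4, 6.3]
grip_width: 0.0314
```

```bash
python3 - <<'E'
from h import *
look("w10",[])
E
```

```text
{'time_s': np.float64(16.5833), 'position': array([ 0.5752, -0.0459,  0.0261]), 'q': array([-1.63276e+01,  3.70547e+01,  8.53961e+01,  3.04000e-02,
        5.74411e+01,  8.26288e+01]), 'ft_force': array([-0.3668,  2.3563,  6.3061]), 'grip_width': np.float64(0.0314)}
[[-0.9878, 0.0019, -0.156], [0.156, -0.0001, -0.9878], [-0.0019, -1.0, -0.0002]]
```

View pics/w10.png

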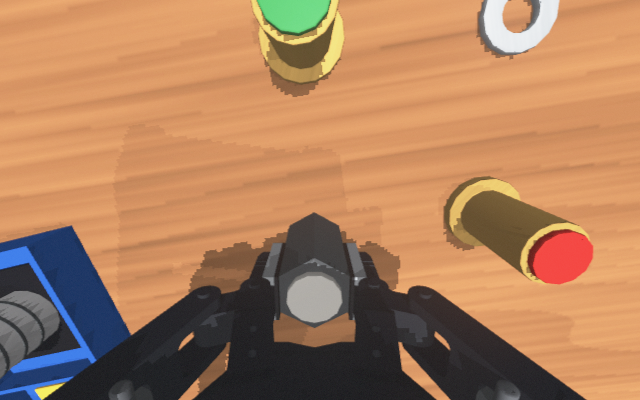

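Gripped across the flats at 31.4 mm. Lifting and carrying to the white pad.

jog_arm:
  rows:
    - {"hand":0,"dx":0,"dy":-2,"dz":0,"ax":0,"ay":0,"az":0}
    - {"hand":0,"dx":0,"dy":-3.2,"dz":0,"ax":0,"ay":0,"az":0}
    - {"hand":0,"dx":0,"dy":-3.6,"dz":0,"ax":0,"ay":0,"az":0}
    - {"hand":0,"dx":0,"dy":-2.2,"dz":0,"ax":0,"ay":-4.5,"az":0}
    - {"hand":0,"dx":0,"dy":-1,"dz":0,"ax":0,"ay":-4.5,"az":0}

```text
time_s: 17.05
position: [0.5755, -0.0464, 0.1486]
tool_rot: [[-1.0, 0.005, 0.004], [-0.004, -0.002, -1.0], [-0.005, -1.0, 0.002]]
ft_force: [0.8, 0.0, -2.8]
grip_width: 0.0314
```

jog_arm:
  rows:
    - {"hand":0,"dx":0.3,"dy":0,"dz":-2.5,"ax":0,"ay":0,"az":0}
    - {"hand":0,"dx":0.4,"dy":0,"dz":-3.6,"ax":0,"ay":0,"az":0}
    - {"hand":0,"dx":0.4,"dy":0,"dz":-3.6,"ax":0,"ay":0,"az":0}
    - {"hand":0,"dx":0.4,"dy":0,"dz":-3.6,"ax":0,"ay":0,"az":0}
    - {"hand":0,"dx":0.4,"dy":0,"dz":-3.6,"ax":0,"ay":0,"az":0}

```text
time_s: 17.47
position: [0.5548, 0.1243, 0.1449]
tool_rot: [[-1.0, -0.001, -0.0], [0.0, -0.0, -1.0], [0.001, -1.0, 0.0]]
ft_force: [0.6, 0.7, -3.7]
grip_width: 0.0314
```

jog_arm:
  rows:
    - {"hand":0,"dx":0.4,"dy":0,"dz":-3.6,"ax":0,"ay":0,"az":0}
    - {"hand":0,"dx":0.4,"dy":0,"dz":-3.6,"ax":0,"ay":0,"az":0}
    - {"hand":0,"dx":0.4,"dy":0,"dz":-3.4,"ax":0,"ay":0,"az":0}
    - {"hand":0,"dx":0,"dy":0,"dz":-2.2,"ax":0,"ay":0,"az":0}
    - {"hand":0,"dx":0,"dy":0,"dz":0,"ax":0,"ay":0,"az":0}

```text
time_s: 17.88
position: [0.5423, 0.2548, 0.1447]
tool_rot: [[-1.0, -0.001, 0.005], [-0.005, 0.001, -1.0], [0.001, -1.0, -0.001]]
ft_force: [-1.1, -0.2, -2.9]
grip_width: 0.031
```

jog_arm:
  rows:
    - {"hand":0,"dx":0,"dy":0,"dz":0,"ax":0,"ay":0,"az":0}
    - {"hand":0,"dx":0,"dy":0,"dz":0,"ax":0,"ay":0,"az":0}
    - {"hand":0,"dx":0,"dy":0,"dz":0,"ax":0,"ay":0,"az":0}
    - {"hand":0,"dx":0,"dy":0,"dz":0,"ax":0,"ay":0,"az":0}
    - {"hand":0,"dx":0,"dy":0,"dz":0,"ax":0,"ay":0,"az":0}

```text
time_s: 18.3
position: [0.5437, 0.2501, 0.1451]
tool_rot: [[-1.0, -0.0, -0.001], [0.001, -0.0, -1.0], [0.0, -1.0, 0.0]]
ft_force: [0.6, -0.2, -2.8]
grip_width: 0.031
```

```bash
python3 - <<'E'
from h import *
look("w11",[(.5447,.2512,.008),(.5524,.1537,.072)])
E
```

```text
{'time_s': np.float64(18.3), 'position': array([0.5437, 0.2501, 0.1451]), 'q': array([ 1.338000e+01,  3.068880e+01,  7.415280e+01, -4.400000e-03,
        7.516230e+01,  1.034264e+02]), 'ft_force': array([ 0.6487, -0.1794, -2.7979]), 'grip_width': np.float64(0.031)}
[[-1.0, -0.0, -0.0008], [0.0008, -0.0001, -1.0], [0.0, -1.0, 0.0001]]
(0.5447, 0.2512, 0.008) [310.9 191. ]
(0.5524, 0.1537, 0.072) [431.4 202.4]
```

View pics/w11.png

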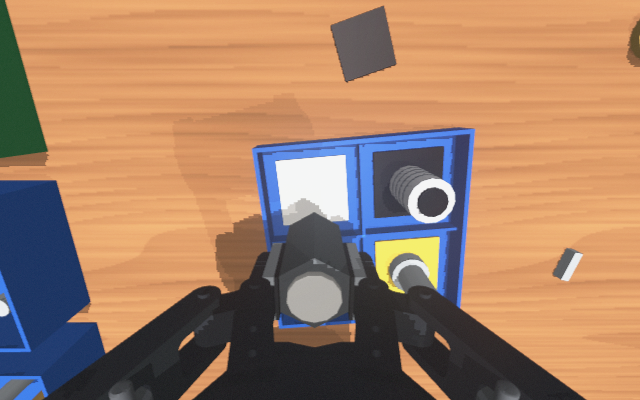

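jog_arm:
  rows:
    - {"hand":0,"dx":-0.1,"dy":2,"dz":0,"ax":0,"ay":0,"az":0}
    - {"hand":0,"dx":0,"dy":2.5,"dz":0,"ax":0,"ay":0,"az":0}
    - {"hand":0,"dx":0,"dy":2.2,"dz":0,"ax":0,"ay":0,"az":0}
    - {"hand":0,"dx":0,"dy":1.6,"dz":0,"ax":0,"ay":0,"az":0}
    - {"hand":0,"dx":0,"dy":1.2,"dz":0,"ax":0,"ay":0,"az":0}

```text
time_s: 18.77
position: [0.544, 0.2504, 0.0484]
tool_rot: [[-1.0, -0.002, -0.0], [0.0, -0.001, -1.0], [0.002, -1.0, 0.001]]
ft_force: [-0.4, 0.5, -2.4]
grip_width: 0.0317
```

jog_arm:
  rows:
    - {"hand":0,"dx":0,"dy":0.8,"dz":0,"ax":0,"ay":0,"az":0}
    - {"hand":0,"dx":0,"dy":0.4,"dz":0,"ax":0,"ay":0,"az":0}
    - {"hand":0,"dx":0,"dy":0.1,"dz":0,"ax":0,"ay":0,"az":0}
    - {"hand":0,"dx":0,"dy":0.1,"dz":0,"ax":0,"ay":0,"az":0}
    - {"hand":0,"dx":0,"dy":0.1,"dz":0,"ax":0,"ay":0,"az":0}

```text
time_s: 19.18
position: [0.545, 0.251, 0.0358]
tool_rot: [[-1.0, 0.002, 0.0], [-0.0, 0.0, -1.0], [-0.002, -1.0, -0.0]]
ft_force: [0.3, 0.5, -2.6]
grip_width: 0.0315
```

jog_arm:
  rows:
    - {"hand":0,"dx":0,"dy":0,"dz":0,"ax":0,"ay":0,"az":0}
    - {"hand":0,"dx":0,"dy":0,"dz":0,"ax":0,"ay":0,"az":0}
    - {"hand":0,"dx":0,"dy":0,"dz":0,"ax":0,"ay":0,"az":0}
    - {"hand":0,"dx":0,"dy":0,"dz":0,"ax":0,"ay":0,"az":0}
    - {"hand":0,"dx":0,"dy":0,"dz":0,"ax":0,"ay":0,"az":0}

```text
time_s: 19.6
position: [0.5445, 0.251, 0.0352]
tool_rot: [[-1.0, 0.0, 0.001], [-0.001, 0.0, -1.0], [-0.0, -1.0, -0.0]]
ft_force: [0.2, 0.7, -3.2]
grip_width: 0.0313
```

Contact height should be about 0.034, so I'll lower a little more and release.

jog_arm:
  rows:
    - {"hand":0,"dx":0,"dy":0.1,"dz":0,"ax":0,"ay":0,"az":0}
    - {"hand":0,"dx":0,"dy":0.05,"dz":0,"ax":0,"ay":0,"az":0}
    - {"hand":0,"dx":0,"dy":0,"dz":0,"ax":0,"ay":0,"az":0}
    - {"hand":0,"dx":0,"dy":0,"dz":0,"ax":0,"ay":0,"az":0}
    - {"hand":0.3,"dx":0,"dy":0,"dz":0,"ax":0,"ay":0,"az":0}

```text
time_s: 20.02
position: [0.5446, 0.251, 0.0341]
tool_rot: [[-1.0, 0.001, 0.001], [-0.001, 0.0, -1.0], [-0.001, -1.0, -0.0]]
ft_force: [-2.0, -0.9, 5.6]
grip_width: 0.0311
```

jog_arm:
  rows:
    - {"hand":0.6,"dx":0,"dy":0,"dz":0,"ax":0,"ay":0,"az":0}
    - {"hand":0.7,"dx":0,"dy":0,"dz":0,"ax":0,"ay":0,"az":0}
    - {"hand":0.7,"dx":0,"dy":0,"dz":0,"ax":0,"ay":0,"az":0}
    - {"hand":0.7,"dx":0,"dy":0,"dz":0,"ax":0,"ay":0,"az":0}
    - {"hand":0.7,"dx":0,"dy":-1,"dz":0,"ax":0,"ay":0,"az":0}

```text
time_s: 20.43
position: [0.5436, 0.2506, 0.0421]
tool_rot: [[-1.0, -0.003, 0.0], [-0.0, -0.001, -1.0], [0.003, -1.0, 0.001]]
ft_force: [-1.1, -0.7, -0.6]
grip_width: 0.0596
```

jog_arm:
  rows:
    - {"hand":0.7,"dx":0,"dy":-2.5,"dz":0,"ax":0,"ay":0,"az":0}
    - {"hand":0.7,"dx":0,"dy":-3.5,"dz":0,"ax":0,"ay":0,"az":0}
    - {"hand":0.7,"dx":0,"dy":-3.5,"dz":0,"ax":0,"ay":0,"az":0}
    - {"hand":0.8,"dx":-1,"dy":-2,"dz":2,"ax":0,"ay":0,"az":0}
    - {"hand":0.8,"dx":-1.5,"dy":0,"dz":3.5,"ax":0,"ay":0,"az":0}

```text
time_s: 20.85
position: [0.5706, 0.1982, 0.1647]
tool_rot: [[-1.0, 0.01, 0.005], [-0.005, 0.002, -1.0], [-0.01, -1.0, -0.002]]
ft_force: [1.4, -0.1, -0.1]
grip_width: 0.0685
```

jog_arm:
  rows:
    - {"hand":0.8,"dx":-1.5,"dy":0,"dz":3.2,"ax":0,"ay":0,"az":0}
    - {"hand":0.8,"dx":-1.5,"dy":0,"dz":3.2,"ax":0,"ay":0,"az":0}
    - {"hand":0.8,"dx":-1.5,"dy":0,"dz":3.2,"ax":0,"ay":0,"az":0}
    - {"hand":0.8,"dx":-1.5,"dy":0,"dz":3.2,"ax":0,"ay":0,"az":0}
    - {"hand":0.8,"dx":-1.5,"dy":0,"dz":3.2,"ax":0,"ay":0,"az":0}

```text
time_s: 21.27
position: [0.6451, 0.0343, 0.1594]
tool_rot: [[-1.0, 0.001, 0.0], [-0.0, -0.0, -1.0], [-0.001, -1.0, 0.0]]
ft_force: [0.6, 0.7, -0.5]
grip_width: 0.0681
```

jog_arm:
  rows:
    - {"hand":0.8,"dx":-1.5,"dy":0,"dz":3.2,"ax":0,"ay":0,"az":0}
    - {"hand":0.8,"dx":-1.5,"dy":0,"dz":3.2,"ax":0,"ay":0,"az":0}
    - {"hand":0.8,"dx":-1.5,"dy":0,"dz":3,"ax":0,"ay":0,"az":0}
    - {"hand":0.8,"dx":0,"dy":0,"dz":0,"ax":0,"ay":0,"az":0}
    - {"hand":0.8,"dx":0,"dy":0,"dz":0,"ax":0,"ay":0,"az":0}

```text
time_s: 21.68
position: [0.6898, -0.0597, 0.1586]
tool_rot: [[-1.0, -0.0, -0.002], [0.002, 0.0, -1.0], [0.0, -1.0, -0.0]]
ft_force: [-1.1, 0.6, -0.0]
grip_width: 0.0682
```

jog_arm:
  rows:
    - {"hand":0.8,"dx":0,"dy":0,"dz":0,"ax":0,"ay":0,"az":0}
    - {"hand":0.8,"dx":0,"dy":0,"dz":0,"ax":0,"ay":0,"az":0}
    - {"hand":0.8,"dx":0,"dy":0,"dz":0,"ax":0,"ay":0,"az":0}
    - {"hand":0.8,"dx":0,"dy":0,"dz":0,"ax":0,"ay":0,"az":0}
    - {"hand":0.8,"dx":0,"dy":0,"dz":0,"ax":0,"ay":0,"az":0}

```text
time_s: 22.1
position: [0.6895, -0.0572, 0.1588]
tool_rot: [[-1.0, 0.0, 0.001], [-0.001, -0.0, -1.0], [-0.0, -1.0, 0.0]]
ft_force: [0.7, -0.3, 0.2]
grip_width: 0.0684
```

```bash
python3 - <<'E'
from h import *
look("w12",[(.6893,-.0578,.064),(.5781,-.1511,.064)])
cv2.imwrite("pics/s12.png",imaging.get_image("side")[150:350,150:350,::-1].repeat(3,0).repeat(3,1))
E
```

```text
{'time_s': np.float64(22.1), 'position': array([ 0.6895, -0.0572,  0.1588]), 'q': array([-1.45241e+01,  3.92652e+01,  5.51379e+01,  1.40000e-03,
        8.55868e+01,  7.53943e+01]), 'ft_force': array([ 0.6922, -0.2784,  0.2055]), 'grip_width': np.float64(0.0684)}
[[-1.0, 0.0002, 0.0014], [-0.0014, -0.0, -1.0], [-0.0002, -1.0, 0.0]]
(0.6893, -0.0578, 0.064) [312.4 204.8]
(0.5781, -0.1511, 0.064) [405.1 309.9]
```

View pics/w12.png

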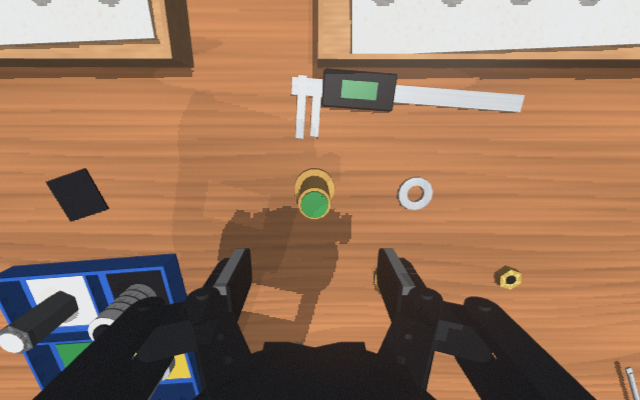

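View pics/s12.png

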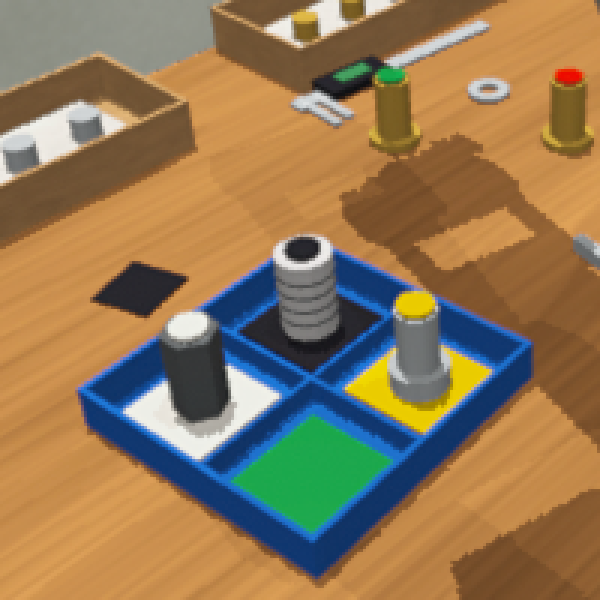

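Three parts stand on their pads. The green plug is at (314,205), on target, and the red bushing is well off to the right behind the finger. Going down on green.

jog_arm:
  rows:
    - {"hand":0.8,"dx":0,"dy":1,"dz":0.1,"ax":0,"ay":0,"az":0}
    - {"hand":0.8,"dx":0,"dy":3,"dz":0,"ax":0,"ay":0,"az":0}
    - {"hand":0.8,"dx":0,"dy":3.4,"dz":0,"ax":0,"ay":0,"az":0}
    - {"hand":0.8,"dx":0,"dy":2.6,"dz":0,"ax":0,"ay":0,"az":0}
    - {"hand":0.8,"dx":0,"dy":1.5,"dz":0,"ax":0,"ay":0,"az":0}

```text
time_s: 22.62
position: [0.6878, -0.0586, 0.0391]
tool_rot: [[-1.0, -0.006, 0.0], [-0.0, 0.001, -1.0], [0.006, -1.0, -0.001]]
ft_force: [0.5, -0.0, -0.6]
grip_width: 0.0686
```

jog_arm:
  rows:
    - {"hand":0.8,"dx":0,"dy":1,"dz":0,"ax":0,"ay":0,"az":0}
    - {"hand":0.8,"dx":0,"dy":0.7,"dz":0,"ax":0,"ay":0,"az":0}
    - {"hand":0.8,"dx":0,"dy":0.2,"dz":0,"ax":0,"ay":0,"az":0}
    - {"hand":0.8,"dx":0,"dy":0,"dz":0,"ax":0,"ay":0,"az":0}
    - {"hand":0.8,"dx":0,"dy":0,"dz":0,"ax":0,"ay":0,"az":0}

```text
time_s: 23.03
position: [0.6902, -0.0591, 0.0256]
tool_rot: [[-1.0, 0.002, 0.001], [-0.001, -0.0, -1.0], [-0.002, -1.0, 0.0]]
ft_force: [-0.0, -0.2, 0.5]
grip_width: 0.0685
```

jog_arm:
  rows:
    - {"hand":0.3,"dx":0,"dy":0,"dz":0,"ax":0,"ay":0,"az":0}
    - {"hand":0.1,"dx":0,"dy":0,"dz":0,"ax":0,"ay":0,"az":0}
    - {"hand":0,"dx":0,"dy":0,"dz":0,"ax":0,"ay":0,"az":0}
    - {"hand":0,"dx":0,"dy":0,"dz":0,"ax":0,"ay":0,"az":0}
    - {"hand":0,"dx":0,"dy":0,"dz":0,"ax":0,"ay":0,"az":0}

```text
time_s: 23.45
position: [0.69, -0.0589, 0.0253]
tool_rot: [[-1.0, 0.001, 0.001], [-0.001, -0.0, -1.0], [-0.001, -1.0, 0.0]]
ft_force: [-0.5, 2.1, 4.5]
grip_width: 0.0283
```

```bash
python3 - <<'E'
from h import *
look("w13",[])
E
```

```text
{'time_s': np.float64(23.45), 'position': array([ 0.69  , -0.0589,  0.0253]), 'q': array([-1.46504e+01,  4.63473e+01,  6.38947e+01,  1.65000e-02,
        6.96862e+01,  7.53085e+01]), 'ft_force': array([-0.5242,  2.1427,  4.466 ]), 'grip_width': np.float64(0.0283)}
[[-1.0, 0.0013, 0.0006], [-0.0006, -0.0001, -1.0], [-0.0013, -1.0, 0.0001]]
```

View pics/w13.png

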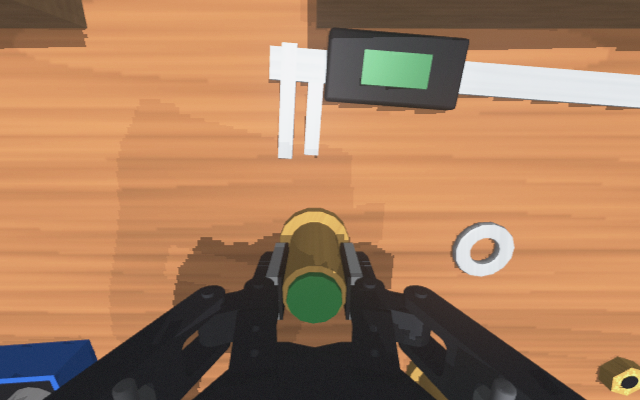

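Holding the green bushing. Lifting and carrying it over.

jog_arm:
  rows:
    - {"hand":0,"dx":0,"dy":-2,"dz":0,"ax":0,"ay":0,"az":0}
    - {"hand":0,"dx":0,"dy":-3.2,"dz":0,"ax":0,"ay":0,"az":0}
    - {"hand":0,"dx":0,"dy":-3.6,"dz":0,"ax":0,"ay":0,"az":0}
    - {"hand":0,"dx":0,"dy":-2.4,"dz":0,"ax":0,"ay":0,"az":0}
    - {"hand":0,"dx":1.2,"dy":-1.2,"dz":-1.5,"ax":0,"ay":0,"az":0}

```text
time_s: 23.92
position: [0.6795, -0.0466, 0.1515]
tool_rot: [[-1.0, 0.005, -0.002], [0.002, -0.002, -1.0], [-0.005, -1.0, 0.002]]
ft_force: [-0.4, -0.3, -3.0]
grip_width: 0.0279
```

jog_arm:
  rows:
    - {"hand":0,"dx":2.4,"dy":0,"dz":-3,"ax":0,"ay":0,"az":0}
    - {"hand":0,"dx":2.4,"dy":0,"dz":-3,"ax":0,"ay":0,"az":0}
    - {"hand":0,"dx":2.4,"dy":0,"dz":-3,"ax":0,"ay":0,"az":0}
    - {"hand":0,"dx":2.4,"dy":0,"dz":-3,"ax":0,"ay":0,"az":0}
    - {"hand":0,"dx":2.4,"dy":0,"dz":-3,"ax":0,"ay":0,"az":0}

```text
time_s: 24.33
position: [0.5557, 0.107, 0.1478]
tool_rot: [[-1.0, -0.002, 0.0], [-0.0, -0.0, -1.0], [0.002, -1.0, 0.0]]
ft_force: [1.1, 0.6, -3.2]
grip_width: 0.0287
```

jog_arm:
  rows:
    - {"hand":0,"dx":2.4,"dy":0,"dz":-3,"ax":0,"ay":0,"az":0}
    - {"hand":0,"dx":2.4,"dy":0,"dz":-3,"ax":0,"ay":0,"az":0}
    - {"hand":0,"dx":2.4,"dy":0,"dz":-3,"ax":0,"ay":0,"az":0}
    - {"hand":0,"dx":2.4,"dy":0,"dz":-3,"ax":0,"ay":0,"az":0}
    - {"hand":0,"dx":1.4,"dy":0,"dz":-1.7,"ax":0,"ay":0,"az":0}

```text
time_s: 24.75
position: [0.4444, 0.2449, 0.1481]
tool_rot: [[-1.0, -0.002, 0.002], [-0.002, -0.0, -1.0], [0.002, -1.0, 0.0]]
ft_force: [0.5, -0.5, -4.0]
grip_width: 0.0283
```

jog_arm:
  rows:
    - {"hand":0,"dx":0,"dy":0,"dz":0,"ax":0,"ay":0,"az":0}
    - {"hand":0,"dx":0,"dy":0,"dz":0,"ax":0,"ay":0,"az":0}
    - {"hand":0,"dx":0,"dy":0,"dz":0,"ax":0,"ay":0,"az":0}
    - {"hand":0,"dx":0,"dy":0,"dz":0,"ax":0,"ay":0,"az":0}
    - {"hand":0,"dx":0,"dy":0,"dz":0,"ax":0,"ay":0,"az":0}

```text
time_s: 25.17
position: [0.4481, 0.2421, 0.1483]
tool_rot: [[-1.0, -0.0, -0.001], [0.001, -0.0, -1.0], [0.0, -1.0, 0.0]]
ft_force: [-0.1, -0.3, -2.9]
grip_width: 0.0281
```

```bash
python3 - <<'E'
from h import *
look("w14",[(.4476,.2429,.008)])
E
```

```text
{'time_s': np.float64(25.1667), 'position': array([0.4481, 0.2421, 0.1483]), 'q': array([ 1.50486e+01,  2.23695e+01,  8.84577e+01, -9.40000e-03,
        6.91903e+01,  1.05106e+02]), 'ft_force': array([-0.1391, -0.2731, -2.9115]), 'grip_width': np.float64(0.0281)}
[[-1.0, -0.0003, -0.0009], [0.0009, -0.0002, -1.0], [0.0003, -1.0, 0.0002]]
(0.4476, 0.2429, 0.008) [311.3 191.5]
```

View pics/w14.png

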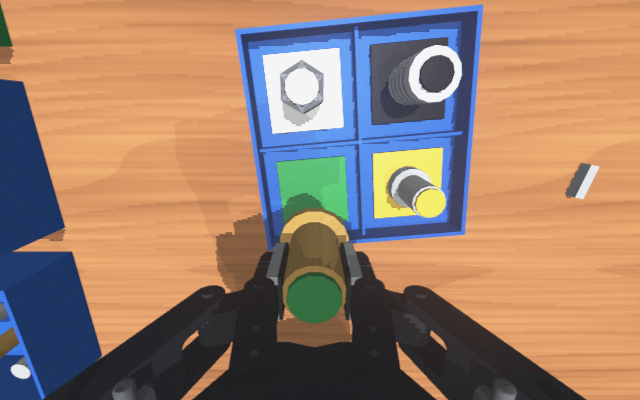

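The green pad is at about (313,190), as predicted. Lowering.

jog_arm:
  rows:
    - {"hand":0,"dx":0,"dy":2,"dz":0,"ax":0,"ay":0,"az":0}
    - {"hand":0,"dx":0,"dy":2.5,"dz":0,"ax":0,"ay":0,"az":0}
    - {"hand":0,"dx":0,"dy":2.4,"dz":0,"ax":0,"ay":0,"az":0}
    - {"hand":0,"dx":0,"dy":1.8,"dz":0,"ax":0,"ay":0,"az":0}
    - {"hand":0,"dx":0,"dy":1.2,"dz":0,"ax":0,"ay":0,"az":0}

```text
time_s: 25.63
position: [0.4472, 0.2421, 0.0476]
tool_rot: [[-1.0, -0.002, -0.001], [0.001, -0.001, -1.0], [0.002, -1.0, 0.001]]
ft_force: [-0.3, 0.0, -3.1]
grip_width: 0.0282
```

jog_arm:
  rows:
    - {"hand":0,"dx":0,"dy":0.7,"dz":0,"ax":0,"ay":0,"az":0}
    - {"hand":0,"dx":0,"dy":0.4,"dz":0,"ax":0,"ay":0,"az":0}
    - {"hand":0,"dx":0,"dy":0.1,"dz":0,"ax":0,"ay":0,"az":0}
    - {"hand":0,"dx":0,"dy":0.1,"dz":0,"ax":0,"ay":0,"az":0}
    - {"hand":0,"dx":0,"dy":0.1,"dz":0,"ax":0,"ay":0,"az":0}

```text
time_s: 26.05
position: [0.448, 0.243, 0.0361]
tool_rot: [[-1.0, 0.001, 0.0], [-0.0, 0.0, -1.0], [-0.001, -1.0, -0.0]]
ft_force: [0.3, 0.5, -3.0]
grip_width: 0.0285
```

jog_arm:
  rows:
    - {"hand":0,"dx":0,"dy":0,"dz":0,"ax":0,"ay":0,"az":0}
    - {"hand":0,"dx":0,"dy":0,"dz":0,"ax":0,"ay":0,"az":0}
    - {"hand":0,"dx":0,"dy":0,"dz":0,"ax":0,"ay":0,"az":0}
    - {"hand":0,"dx":0,"dy":0,"dz":0,"ax":0,"ay":0,"az":0}
    - {"hand":0,"dx":0,"dy":0,"dz":0,"ax":0,"ay":0,"az":0}

```text
time_s: 26.47
position: [0.4475, 0.2429, 0.0357]
tool_rot: [[-1.0, 0.0, 0.0], [-0.0, 0.0, -1.0], [-0.0, -1.0, -0.0]]
ft_force: [0.4, -0.6, -3.7]
grip_width: 0.0285
```

jog_arm:
  rows:
    - {"hand":0,"dx":0,"dy":0.1,"dz":0,"ax":0,"ay":0,"az":0}
    - {"hand":0,"dx":0,"dy":0.1,"dz":0,"ax":0,"ay":0,"az":0}
    - {"hand":0,"dx":0,"dy":0.05,"dz":0,"ax":0,"ay":0,"az":0}
    - {"hand":0,"dx":0,"dy":0,"dz":0,"ax":0,"ay":0,"az":0}
    - {"hand":0,"dx":0,"dy":0,"dz":0,"ax":0,"ay":0,"az":0}

```text
time_s: 26.88
position: [0.4475, 0.2429, 0.0333]
tool_rot: [[-1.0, 0.0, 0.001], [-0.001, 0.0, -1.0], [-0.0, -1.0, -0.0]]
ft_force: [-1.0, -0.1, 3.5]
grip_width: 0.0282
```

jog_arm:
  rows:
    - {"hand":0.3,"dx":0,"dy":0,"dz":0,"ax":0,"ay":0,"az":0}
    - {"hand":0.6,"dx":0,"dy":0,"dz":0,"ax":0,"ay":0,"az":0}
    - {"hand":0.7,"dx":0,"dy":0,"dz":0,"ax":0,"ay":0,"az":0}
    - {"hand":0.7,"dx":0,"dy":0,"dz":0,"ax":0,"ay":0,"az":0}
    - {"hand":0.7,"dx":0,"dy":0,"dz":0,"ax":0,"ay":0,"az":0}

```text
time_s: 27.3
position: [0.4476, 0.2429, 0.033]
tool_rot: [[-1.0, 0.0, 0.0], [-0.0, 0.0, -1.0], [-0.0, -1.0, -0.0]]
ft_force: [0.5, 0.3, -1.7]
grip_width: 0.06
```

jog_arm:
  rows:
    - {"hand":0.7,"dx":0,"dy":-2,"dz":0,"ax":0,"ay":0,"az":0}
    - {"hand":0.7,"dx":0,"dy":-3.5,"dz":0,"ax":0,"ay":0,"az":0}
    - {"hand":0.7,"dx":0,"dy":-3.5,"dz":0,"ax":0,"ay":0,"az":0}
    - {"hand":0.7,"dx":0,"dy":-3.5,"dz":0,"ax":0,"ay":0,"az":0}
    - {"hand":0.7,"dx":0,"dy":-3,"dz":0,"ax":0,"ay":0,"az":0}

```text
time_s: 27.72
position: [0.4475, 0.2429, 0.1904]
tool_rot: [[-1.0, 0.002, 0.0], [-0.0, 0.0, -1.0], [-0.002, -1.0, -0.0]]
ft_force: [1.5, 0.6, -0.4]
grip_width: 0.0598
```

jog_arm:
  rows:
    - {"hand":0.7,"dx":1,"dy":0,"dz":3,"ax":0,"ay":0,"az":0}
    - {"hand":0.7,"dx":1,"dy":0,"dz":3,"ax":0,"ay":0,"az":0}
    - {"hand":0.7,"dx":1,"dy":0,"dz":3,"ax":0,"ay":0,"az":0}
    - {"hand":0.7,"dx":1,"dy":0,"dz":3,"ax":0,"ay":0,"az":0}
    - {"hand":0.7,"dx":1,"dy":0,"dz":3,"ax":0,"ay":0,"az":0}

```text
time_s: 28.13
position: [0.3968, 0.0917, 0.1881]
tool_rot: [[-1.0, 0.0, 0.001], [-0.001, -0.0, -1.0], [-0.0, -1.0, 0.0]]
ft_force: [0.7, -0.5, -0.1]
grip_width: 0.0601
```

jog_arm:
  rows:
    - {"hand":0.7,"dx":0,"dy":0,"dz":3,"ax":0,"ay":0,"az":0}
    - {"hand":0.7,"dx":0,"dy":0,"dz":3,"ax":0,"ay":0,"az":0}
    - {"hand":0.7,"dx":0,"dy":0,"dz":3,"ax":0,"ay":0,"az":0}
    - {"hand":0.7,"dx":0,"dy":0,"dz":0,"ax":0,"ay":0,"az":0}
    - {"hand":0.7,"dx":0,"dy":0,"dz":0,"ax":0,"ay":0,"az":0}

```text
time_s: 28.55
position: [0.3976, 0.0018, 0.188]
tool_rot: [[-1.0, 0.0, -0.003], [0.003, 0.0, -1.0], [-0.0, -1.0, -0.0]]
ft_force: [-0.1, 0.4, -0.1]
grip_width: 0.0597
```

```bash
python3 - <<'E'
from h import *
t=imaging.get_image("top")[:,:,::-1].copy();cv2.imwrite("pics/t15.png",t)
cv2.imwrite("pics/t15c.png",cv2.resize(t[130:290,155:275],None,fx=3.7,fy=3.7,interpolation=cv2.INTER_CUBIC))
cv2.imwrite("pics/s15.png",imaging.get_image("side")[150:350,150:350,::-1].repeat(3,0).repeat(3,1))
print(status.observe()['position'])
for n,p in dict(green=(.4476,.2429),yellow=(.4561,.1456),white=(.5447,.2512),black=(.5524,.1537),redb=(.5781,-.1511),redh=(.4383,-.1736)).items():
    z=.064 if n[0]=='r' else .072
    u=proj("top",(*p,z)); print(n,u.round(1),((u-[155,130]+.5)*3.7).round())
E
```

```text
[0.39750854 0.00328186 0.18796419]
green [184.  259.9] [109. 482.]
yellow [233.1 256.7] [291. 471.]
white [184.  211.6] [109. 304.]
black [232.1 209. ] [287. 294.]
redb [381.1 200.6] [839. 263.]
redh [392.6 269.4] [881. 518.]
```

View pics/t15.png

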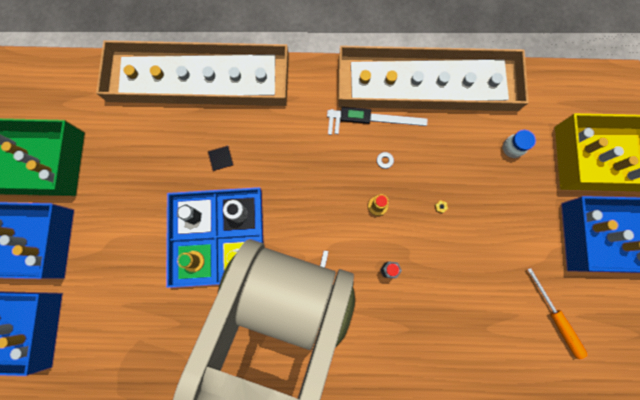

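View pics/t15c.png

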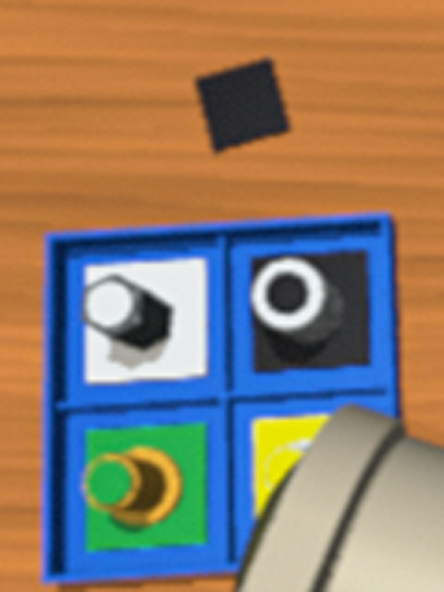

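View pics/s15.png

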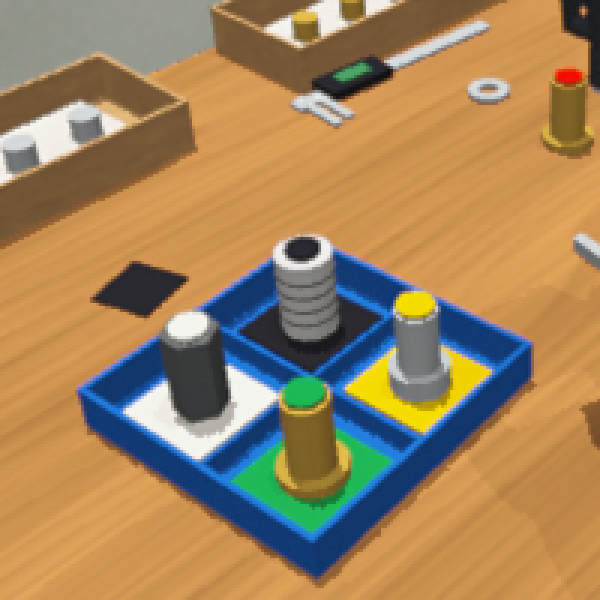

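All four parts stand upright and centred. In the top crop the plugs are at green (109,482), white (113,304) and black (289,295), each within 4 crop pixels (about 2 mm) of the target. Yellow is hidden by the arm from above, but the side view shows it central on its pad. The rejects are still at (381,201) and (392,269).

```bash
python3 -c "
from rig import job;print(job.close_job())"
```

```text
the job is handed in; nothing more can be done
None
```

I placed all four passed parts on the pads matching their plugs and handed the job in at about 29 s of the 115 s allowed. No verdict comes back, so this rests on my own last checks:

- **Green, white and black:** in the last top view each plug is within about 2 mm of where a part centred on its pad should show.
- **Yellow:** the arm hid it in the last top view. An earlier top view and the last side view both show it upright in the middle of its pad.
- **Black pad:** I used the tray pad, which measured about 69 mm. The loose black square on the bench measured about 46 mm, so it is the smaller look-alike.
- **Rejects:** both red-plugged parts show at the same pixels as at the start. They were never touched.
- **Arm:** it was clear of everything at the end. The highest wrist force I saw reported was about 6.3 N.

No check failed. Positions from the wrist camera and the top camera differed by 1–3 mm, which I corrected before the grasps that needed it. The first three move calls were refused for missing keys and moved nothing.

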